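# Put the block plane and its wax stub to bed in the plane box and seat the lid

## Robot

A 6-joint arm with a two-finger parallel gripper is mounted at the origin on a cart in front of the work surface, level with it; the furniture and walls round the work are solid. World frame = base frame: x ahead of the robot, y to its left, z up, the work surface at z = 0. Lengths are in m, angles in degrees, forces in N, time in s.
With the tool pointing down it reaches from about 0.375 to 0.9 m from the base axis. Payload 3.1 kg.
Tool frame: the origin (TCP) lies at the very end of the fingers, on their centre line; the grasp point (between the pads) lies 19 mm behind it (bot.hold_point_z is the z of the grasp point in the tool frame, in m); z points along the fingers, y is the line along which they close (so a half turn about z gives the same grasp; the last joint's range is limited). The gripper opens to 87 mm and grips with 3 to 60 N. Pads are 19 mm wide; open, the fingers measure 117 mm over their backs; the gripper's body (75 mm by 190 mm) begins 51 mm behind the grasp point.
Start: joints at [62.195, 30.224, 82.088, -0, 67.689, -10.227], TCP at [0.189, 0.596, 0.201] pointing down, gripper open.
Joint ranges: [-176.69, 176.69], [-43.24, 126.21], [12.49, 139.97], [-82, 262], [0, 151.66], [-163.58, 163.58]. Speed limits (degrees/s): [159.86, 159.86, 180, 180, 180, 180].

## Interface

Orientations are given as a 3x3 rotation matrix whose columns are the frame's x, y, z axes.
In Python, from rig import bot, capture, camera_model gives the robot as it stands.
- The arm moves only by the tool apply_moves, never from a script. Its argument "plan" is text: rows parted by semicolons, each of 6 numbers parted by spaces: the shift along the tool's x, y, z in units of 0.05 m (1.0 is 0.05 m), then the turn, a rotation vector about the tool's x, y, z in units of 360 degrees (1.0 is 360 degrees). In form: dx dy dz ax ay az; .... A call has 1 to 10 rows; each row shifts and turns the commanded pose from where the row before left it, along the tool's axes as they then stand; what a row does not reach is not made up. A row lasts 1/12 s, in which the tool goes at most 41.7 mm and 7.16 degrees, less where a joint would pass 70% of its speed; a pose out of reach is approached as far as the arm can. A call with a number of a shift or a turn outside -1 to 1 is refused whole. A call with a gripper value outside its range is refused whole. "gripper" is the gripper command: -1 is shut, 1 is fully open, values between are in proportion, set as the call begins (left out, the last holds). The fingers move at their own pace and stop on an object; the grip force is fixed at half the most. Time passes only in rows, so rows that do not move let the fingers close. It gives the time, the measured TCP pose, the force, the opening and the grip force at its end, in the units of the state.
- bot.read_state(): the state, without advancing time (a new reading comes with each control period).
- capture(name): name is "scene" or "side" or "wrist"; returns the picture (384x512x3 uint8, red, green, blue); there is no depth.
- camera_model(name): a dict with "vertical_fov" (degrees; the focal length in pixels is half the picture's height over the tangent of half this angle, whatever the lens; pixels are square), "cx", "cy" (the principal point, pixels), "position" and "rotation" of the camera in the world; the wrist camera has in their place "hand_eye" (4x4, takes a point from camera to tool coordinates, whose origin is the TCP and whose axes are the flange's). Camera axes: x right, y down, z forward; pixel columns grow to the right and rows downward; lengths in m; the calibration is good to about 2 mm. The wrist camera is an equidistant fisheye: a pixel r from the principal point sees the ray r / f radians off the axis. A picture is of the moment at which its call begins: read the wrist's pose just before it. camera_model takes no time and is no camera call.
- bot.hand_in(): hands the job in; it is judged then, once.
The state is a dict: "time_s": time; "joint_positions": joint angles; "qvel": joint speeds; "tau": joint torques, N m; "position": TCP position; "tcp_rot": TCP orientation; "force": force on the tool from outside, world axes, zero at the start; "moment": the same for the moment, N m; "opening": opening from 0.0 (shut) to 1.0 (fully open); "grasp_force": force on a finger pad.
Only numpy, scipy, OpenCV 4.12 (cv2) and the standard library are available. Lean on these libraries where they do the work, as an engineer would, in place of code of your own. Each camera call takes 0.05 s, during which the arm holds its last target. There are 200 camera calls.

## Task

Put the block plane and its candle stub away in the open wooden plane box and put the lid on. The candle goes lying down in its small compartment, and the plane goes sole down in its bay with its toe tucked under the wooden bar and its heel flat on the floor of the box; nothing may stand above the rim, so that the lid sits fully home all round. Do not drop anything, and leave the other tools and the plotter as they are.

Things in the scene. Friction and masses are not known exactly. Their poses are not given: they have to be found in the camera images.
- plane_box: open wooden box, fixed on the bench, outside 198 x 157 x 60 mm, walls 9, floor 8, so 180 x 139 mm inside and 52 deep. Origin: centre of its underside; x along its length, the +x end (toe end) points roughly away from the robot; z up. The plane bay runs along x at y = +19.5 mm, 50 mm from the +y wall; the candle compartment is in the -x, -y corner
- toe_bar (a point): point on the box floor (8 mm above the underside) below the middle of the wooden bar that bridges the plane bay's toe end: box frame x = 84, y = 19.5 mm; axes as the box. The bar spans x = 78 to 90 mm (to the end wall), 74 mm in y; the gap below it is 12 mm high and 58 mm wide, its top 20 mm above the floor
- heel_block (a point): top middle of the inner edge of the heel block, box frame x = -78, y = 19.5, 14 mm above the box floor. From here to the end wall the bay is 168 mm long for the plane's 163 mm sole, so it cannot drop in flat: tilted, toe first under the bar, then the heel lowered in front of this block. Guide strips 6 mm high, 58 mm apart, line the bay's sides
- candle_bay (a point): centre of the candle compartment on the box floor: box frame x = -53, y = -32.5 mm; axes as the box. It is 74 mm long, from the end wall to a partition (x = -16 to -10 mm, 40 mm high, y = -69.5 to -15.5). The candle lies along x on two dowels (6 mm thick, 22 mm apart), its centre line 12.5 mm above this point, 37 mm from the -y wall. With the plane in its bay no finger fits between the two
- box_rim (a point): centre of the box's mouth at the height of the rim (60 mm above the bench), axes as the box
- box_lid: loose wooden lid, about 0.3 kg, lying right way up on the bench within the plotter's frame: panel 198 x 157 x 8 mm on two cleats 7 mm thick (at x = +-83, 10 wide, 135 long in y) that drop inside the box walls with 2 mm play all round, either way round. Origin: centre of the lid at the cleats' underside; the panel's top is 15 mm above it; home, it is 53 mm above the box's underside
- lid_handle (a point): middle of the lid's bar handle, 30 mm above the lid's origin; the bar is 90 mm long along the lid's x, 16 mm wide in y, 14 mm thick; its top is 22 mm above the panel. At the start x points roughly to the robot's left. At home it is 23 mm above the rim
- candle: beeswax candle stub, 23 mm thick, 58 mm of wax and a 6 mm wick, 40 g; it stands upright on the lid's +y half, 49 to 60 mm from the handle's centre line. Origin: centre of its foot; z along it towards the wick
- candle_mid (a point): middle of the candle on its axis, 29 mm from its foot; z towards the wick
- block_plane: steel block plane on its sole on the bench, about 0.6 kg, 52 x 173 x 50 mm. Origin: underside of the sole, on its centre line; z up; toe to -y. Sole y = -87 (toe) to +76 mm (heel), 7 thick; adjuster overhangs the heel to +86. Flat side cheeks to grip, 48 mm over both, y = -71 to +74, up to 42 mm high; knob at y = -60, 23 mm thick, to 50 mm. It balances near y = -5
- plane_toe (a point): middle of the toe edge at the underside of the sole; axes as the plane. The bare toe in front of the cheeks and knob is 16 mm long and 7 mm thick
- carriage_beam (a point): middle of the plotter's beam: along x from 0.40 to 0.80 m, 20 mm wide, 73 to 93 mm above the bench; it slides in y if pushed. Pen head on its +y side: x = 0.55 to 0.59 m, 18 to 54 mm from the beam's middle, up to 121 mm high. The plotter's frame is fixed: rails up to 45 mm high, inner edges x = 0.42 and 0.78, y = -0.325 and 0.125 m, 20 to 25 mm wide
- glue_bottle: wood glue bottle between the plotter and the cask, 57 mm thick, 186 mm high, bystander; origin: centre of its foot, z up. The cask behind it and the box begins at x = 0.55 m, y = 0.26 m and is 0.31 m high; the room's wall stands at x = 0.92 m
- bung: wooden bung, 43 mm thick, 45 mm high, bystander; origin: centre of its foot
- tape_measure: pocket tape measure on edge, 34 x 80 x 62 mm, bystander; origin: centre of its underside
Things that resemble listed ones, but are neither listed nor needed, are in the scene too. What is shaped like the candle but blue or purple is not meant.

How it is judged (in metres and radians):
At the end, for the whole second after the job is handed in: Lid on the rim all round (within 3 mm, level, 5 mm and 0.04 rad of the box outline, either way round). Inside: plane flat on its sole (0.03 rad, 3 mm), within 6 mm of the bay's centre line, toe 5 mm or more under the bar; candle level on the dowels, within 6 mm across, 14 mm along. All at rest (z of lid_handle in the frame of box_rim between 0.018 and 0.026 m and horizontal distance between lid_handle and box_rim below 0.005 m and angle between the x axis of box_lid and the x axis of plane_box, either way round below 0.04 rad and angle between each of box_lid, block_plane's own z axis and vertical below 0.03 rad and x of plane_toe in the frame of toe_bar between -0.001 and 0.009 m and y of plane_toe in the frame of toe_bar between -0.006 and 0.006 m and z of plane_toe in the frame of toe_bar below 0.003 m and x of candle_mid in the frame of candle_bay between -0.014 and 0.014 m and y of candle_mid in the frame of candle_bay between -0.006 and 0.006 m and z of candle_mid in the frame of candle_bay between 0.008 and 0.018 m and angle between candle's own z axis and vertical between 1.45 and 1.7 rad and linear speed of each of box_lid, block_plane, candle below 0.02 m/s); the robot touches nothing.
It fails at once if the plane, the candle or the lid is dropped: it falls free by more than about 2 cm (faster than 0.65 m/s while the fingers do not hold it) ((linear speed of block_plane above 0.65 m/s and contact force between block_plane and the fingers below 0.05 N) or (linear speed of candle above 0.65 m/s and contact force between candle and the fingers below 0.05 N) or (linear speed of box_lid above 0.65 m/s and contact force between box_lid and the fingers below 0.05 N)).
It fails at once if the plane is turned over (tilted more than 60 degrees) (angle between block_plane's own z axis and vertical above 1.05 rad).
It fails at once if another tool is shifted by more than 3 cm or the bottle tipped (distance of any of glue_bottle, bung, tape_measure from where it was at the start of the episode above 0.03 m or angle between glue_bottle's own z axis and vertical above 0.35 rad).
It fails at once if the plotter's beam is pushed along by more than 1 cm (distance of carriage_beam from where it was at the start of the episode above 0.01 m).
It also fails if it takes over 72 s, if anything falls off the work surface, if the arm or the gripper's body presses on something with over 40 N, if the wrist force passes 120 N, or if a joint passes its speed limit or range.

## Working session

There is one attempt and no reset: what is moved stays moved. The work goes in short steps, Python scripts to look and compute and a tool call to move; the robot and the scene stay as the last step left them, time stands still between calls to the robot, and variables do not carry over. Pictures are saved under pics/ and viewed, at most 11 in all, crops included, and the job is handed in when it is done.

Besides the shell and the picture viewer there is one more tool, called as name(argument=value, ...), one argument or row to a line, values as JSON. apply_moves: Moves the arm, as the interface text tells. Its arguments: {"type":"object","properties":{"plan":{"type":"string"},"gripper":{"type":"number"}},"required":["plan"]}

```bash
ls; mkdir -p pics; python3 - <<'E'
from rig import bot,capture,camera_model
import cv2,numpy as np
for n in("scene","side","wrist"):
    im=capture(n);cv2.imwrite(f"pics/{n}0.png",im[:,:,::-1])
    m=camera_model(n);print(n,{k:np.round(v,4).tolist() for k,v in m.items() if not isinstance(v,str)})
a=cv2.imread("pics/scene0.png");cv2.imwrite("pics/s0.png",cv2.resize(a,(800,600),interpolation=cv2.INTER_CUBIC))
a=cv2.imread("pics/side0.png");cv2.imwrite("pics/d0.png",cv2.resize(a,(800,600),interpolation=cv2.INTER_CUBIC))
s=bot.read_state();print(s);print(bot.hold_point_z)
E
```

```text
pics
scene {'vertical_fov': 55.7845, 'cx': 252.6453, 'cy': 189.9999, 'position': [-0.3772, -0.5844, 0.7033], 'rotation': [[0.4684, -0.4604, 0.754], [-0.8833, -0.2278, 0.4097], [-0.0168, -0.858, -0.5135]]}
side {'vertical_fov': 49.104, 'cx': 265.4429, 'cy': 193.766, 'position': [-0.0382, -1.0796, 0.5991], 'rotation': [[0.8793, -0.1826, 0.4399], [-0.4758, -0.3755, 0.7953], [0.02, -0.9087, -0.4171]]}
wrist {'vertical_fov': 65.7065, 'cx': 259.7151, 'cy': 188.3336, 'hand_eye': [[-0.0008, -0.9643, -0.2647, 0.0723], [1.0, -0.0007, -0.0005, 0.0006], [0.0003, -0.2647, 0.9643, -0.1834], [0.0, 0.0, 0.0, 1.0]]}
{'time_s': 0.15, 'joint_positions': array([ 6.21939093e+01,  3.02666247e+01,  8.21394720e+01, -1.44351536e-03,
        6.76883183e+01, -1.02270648e+01]), 'qvel': array([ 0.01128415, -0.19072408, -0.1368366 , -0.014199  , -0.04389253,
        0.01241251]), 'tau': array([ 3.95015413e-04, -4.40427661e+01, -1.76842779e+01,  6.33622706e-02,
        5.53141558e-02, -9.87477210e-05]), 'position': array([0.18846016, 0.59529008, 0.20069787]), 'tcp_rot': array([[-9.53304085e-01,  3.02011194e-01, -7.48074588e-04],
       [ 3.02012000e-01,  9.53302992e-01, -1.46844954e-03],
       [ 2.69653543e-04, -1.62580645e-03, -9.99998642e-01]]), 'force': array([-0.77132331, -0.29634366, -1.32252482]), 'moment': array([-0.0704323 , -0.01866166, -0.01704499]), 'grasp_force': 0.0, 'opening': 1.0005664999829018}
-0.0187
```

View pics/s0.png

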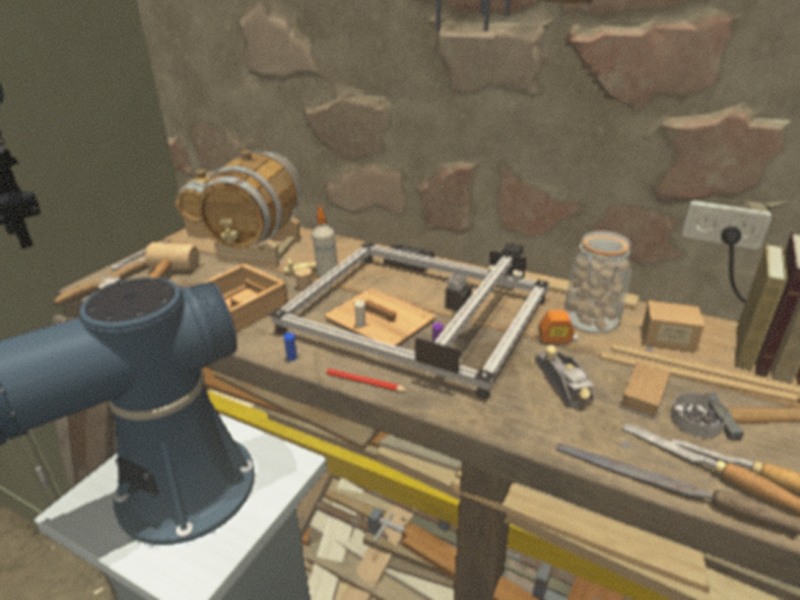

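View pics/d0.png

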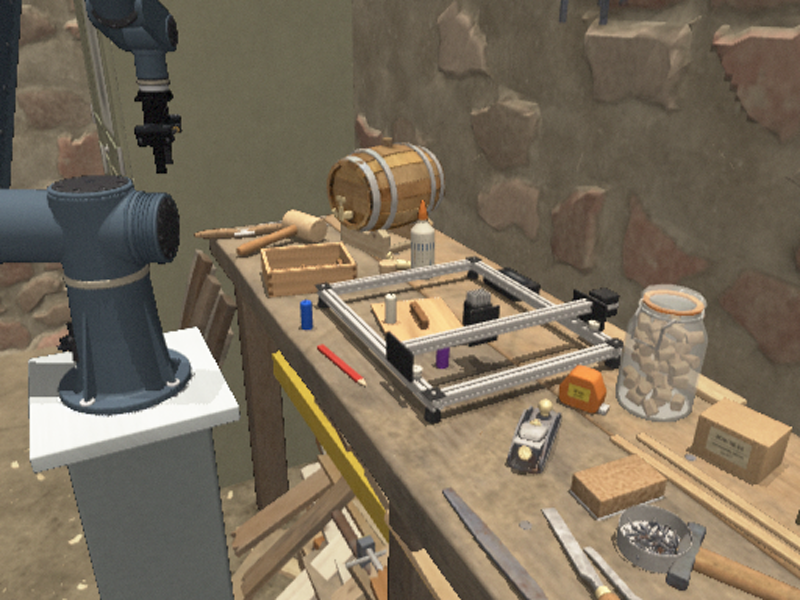

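Scene and side views: box around scene (250,295)/side (308,268), lid with upright candle around (380,318)/(415,318), plane around (565,375)/(533,435) on the right. Writing the helpers and estimating positions.

```bash
cat > h.py <<'E'
from rig import bot,capture,camera_model
import cv2,numpy as np
from scipy.spatial.transform import Rotation as Ro
def rays(name,px,st=None):
    m=camera_model(name);px=np.atleast_2d(px).astype(float);f=192/np.tan(np.radians(m["vertical_fov"]/2))
    d=(px-[m["cx"],m["cy"]])/f
    if name=="wrist":
        st=st or bot.read_state();r=np.linalg.norm(d,axis=1);k=np.sinc(r/np.pi)
        v=np.c_[d*k[:,None],np.cos(r)];H=np.array(m["hand_eye"]);R=np.array(st["tcp_rot"])
        return R@H[:3,3]+st["position"],v@H[:3,:3].T@R.T
    return np.array(m["position"]),np.c_[d,np.ones(len(d))]@np.array(m["rotation"]).T
def onz(name,px,z,st=None):
    c,v=rays(name,px,st);return c+v*((z-c[2])/v[:,2])[:,None]
def project(name,P,st=None):
    m=camera_model(name);P=np.atleast_2d(P)
    f=192/np.tan(np.radians(m["vertical_fov"]/2))
    if name=="wrist":
        st=st or bot.read_state();H=np.array(m["hand_eye"]);R=np.array(st["tcp_rot"])
        q=((P-st["position"])@R-H[:3,3])@H[:3,:3];r=np.linalg.norm(q[:,:2],axis=1);th=np.arctan2(r,q[:,2])
        return q[:,:2]/r[:,None]*th[:,None]*f+[m["cx"],m["cy"]]
    q=(P-np.array(m["position"]))@np.array(m["rotation"]);return q[:,:2]/q[:,2:]*f+[m["cx"],m["cy"]]
def snap(fn,name="wrist",k=1.5625,crop=None):
    """crop=(x0,y0,x1,y1) raw px; prints k"""
    st=bot.read_state();im=capture(name)[:,:,::-1]
    cv2.imwrite("pics/raw_"+fn,im)
    if crop: im=im[crop[1]:crop[3],crop[0]:crop[2]]
    cv2.imwrite("pics/"+fn,cv2.resize(im,None,fx=k,fy=k,interpolation=cv2.INTER_CUBIC))
    import pickle;pickle.dump(st,open("pics/"+fn+".st","wb"));return st
def ld(fn):
    import pickle;return pickle.load(open("pics/"+fn+".st","rb"))
def down(yaw):
    """tool down; yaw = world angle (deg) of tool y axis (closing line)"""
    y=np.array([np.cos(np.radians(yaw)),np.sin(np.radians(yaw)),0]);z=np.array([0,0,-1.]);return np.c_[np.cross(y,z),y,z]
def delta(p,R,p0=None,R0=None):
    """shift & turn (plan units) from measured (or given) pose to target"""
    s=bot.read_state();p0=s["position"] if p0 is None else np.array(p0);R0=np.array(s["tcp_rot"]) if R0 is None else R0
    sh=R0.T@(np.array(p)-p0)/.05;rv=Ro.from_matrix(R0.T@R).as_rotvec()/(2*np.pi)
    print("shift",sh.round(3),"turn",rv.round(4),"rows>=",round(max(np.linalg.norm(sh)/.83,np.linalg.norm(rv)/.0198),1))
E
python3 - <<'E'
from h import *
k=1.5625
def p(n,l,z):print(n,z,onz(n,np.array(l)/k,z).round(3).tolist())
p("scene",[[327,318],[367,290],[438,313],[400,345]],.015)
p("side",[[372,334],[360,308],[436,298],[468,325]],.015)
p("scene",[[360,324]],.015);p("side",[[391,322]],.015)
p("side",[[262,262],[268,295-22],[356,262],[345,243]],.06)
p("side",[[522,455],[545,407]],.045);p("scene",[[550,353],[585,395]],.045)
p("side",[[310,328]],0)
E
```

```text
scene 0.015 [[0.485, 0.057, 0.015], [0.632, 0.04, 0.015], [0.614, -0.156, 0.015], [0.467, -0.136, 0.015]]
side 0.015 [[0.435, -0.057, 0.015], [0.462, 0.061, 0.015], [0.631, 0.036, 0.015], [0.623, -0.106, 0.015]]
scene 0.015 [[0.497, -0.021, 0.015]]
side 0.015 [[0.491, -0.026, 0.015]]
side 0.06 [[0.326, 0.292, 0.06], [0.318, 0.222, 0.06], [0.516, 0.201, 0.06], [0.543, 0.33, 0.06]]
side 0.045 [[0.442, -0.52, 0.045], [0.544, -0.442, 0.045]]
scene 0.045 [[0.536, -0.426, 0.045], [0.443, -0.512, 0.045]]
side 0 [[0.347, 0.048, 0.0]]
```

```bash
python3 - <<'E'
from h import *
R0=np.array(bot.read_state()["tcp_rot"])
delta([.43,.24,.27],down(72.4))
p0=[.43,.24,.27];delta([.50,-.04,.27],down(90),p0,down(72.4));
for n in("scene","side"):
    k=1.5625
print(onz("side",np.array([[405,343],[590,305]])/1.5625,.093),onz("scene",np.array([[440,345],[515,255]])/1.5625,.093))
E
```

```text
shift [-6.751 -5.317 -1.379] turn [-0.0003 -0.      0.0001] rows>= 10.5
shift [-3.028 -4.915  0.   ] turn [ 0.      0.     -0.0489] rows>= 7.0
[[ 0.40647677 -0.245764    0.093     ]
 [ 0.78393515 -0.26579179  0.093     ]] [[ 0.40408226 -0.25228393  0.093     ]
 [ 0.81664791 -0.26275452  0.093     ]]
```

apply_moves(
  plan="-0.6 -0.4 -0.14 0 0 0;-0.7 -0.4 -0.14 0 0 0;-0.7 -0.4 -0.14 0 0 0;-0.7 -0.4 -0.14 0 0 0;-0.6 -0.5 -0.14 0 0 0;-0.6 -0.5 -0.14 0 0 0;-0.6 -0.5 -0.14 0 0 0;-0.6 -0.5 -0.14 0 0 0;-0.55 -0.5 -0.14 0 0 0;-0.55 -0.5 -0.12 0 0 0",
  gripper=0.5,
)

```text
time_s: 0.98
position: [0.4154, 0.2812, 0.2708]
tcp_rot: [[-0.953, 0.302, 0.0], [0.302, 0.953, 0.0], [-0.0, 0.0, -1.0]]
force: [1.1, 0.6, -0.8]
opening: 0.75
grasp_force: 0.0
```

apply_moves(
  plan="-0.55 -0.6 0 0 0 0;0 0 0 0 0 0;0 0 0 0 0 0",
)

```text
time_s: 1.23
position: [0.4328, 0.2442, 0.2704]
tcp_rot: [[-0.952, 0.307, -0.0], [0.307, 0.952, 0.0], [0.0, 0.0, -1.0]]
force: [-0.3, 0.3, 0.4]
opening: 0.749
grasp_force: 0.0
```

```bash
python3 - <<'E'
from h import *
s=snap("box1.png");print(s["time_s"],s["position"],s["joint_positions"].round(2))
E
```

```text
1.2333 [0.4327907  0.24419119 0.27035442] [ 1.652e+01  1.552e+01  9.494e+01  2.000e-02  6.956e+01 -5.563e+01]
```

apply_moves(
  plan="-0.4 -0.7 0 0 0 -0.01;-0.4 -0.7 0 0 0 -0.01;-0.4 -0.7 0 0 0 -0.01;-0.4 -0.7 0 0 0 -0.01;-0.4 -0.7 0 0 0 -0.01;-0.4 -0.7 0 0 0 0;-0.4 -0.7 0 0 0 0;0 0 0 0 0 0;0 0 0 0 0 0",
)

```text
time_s: 2.03
position: [0.5397, -0.013, 0.2697]
tcp_rot: [[-1.0, -0.006, -0.001], [-0.006, 1.0, 0.001], [0.001, 0.001, -1.0]]
force: [-0.6, 0.6, -0.6]
opening: 0.748
grasp_force: 0.0
```

```bash
python3 - <<'E'
from h import *
s=snap("lid1.png");print(s["time_s"],s["position"],s["joint_positions"].round(2))
E
```

```text
2.0333 [ 0.5397048  -0.01301284  0.26974044] [-1.3270e+01  1.9240e+01  8.9350e+01  4.0000e-02  7.1470e+01 -1.0364e+02]
```

View pics/box1.png

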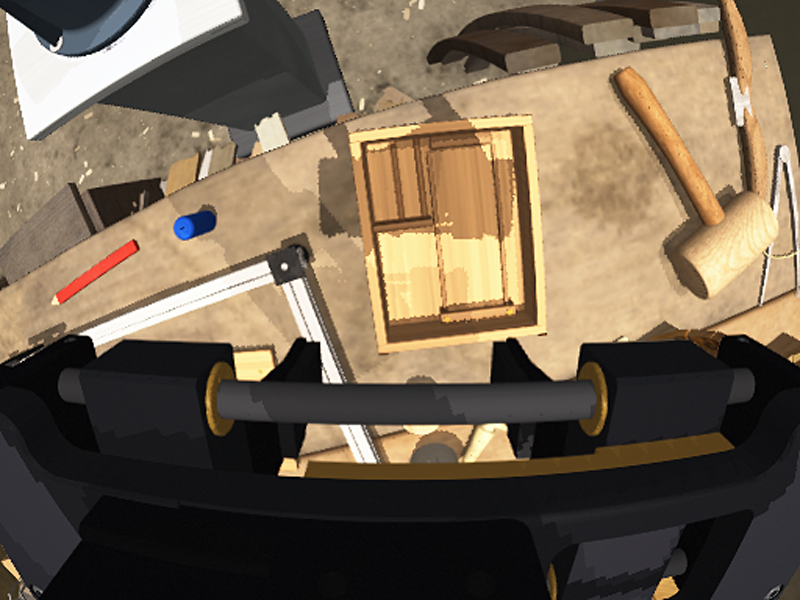

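View pics/lid1.png

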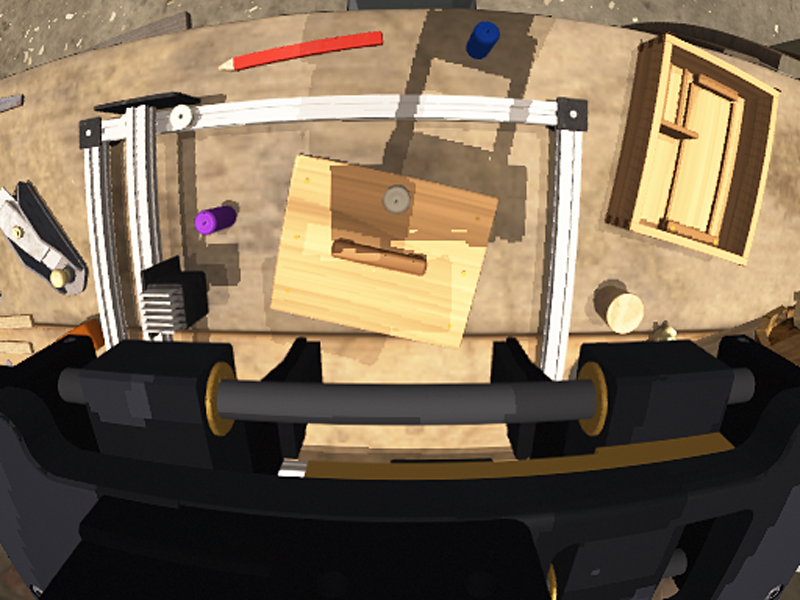

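Box1: box rim corners at about (349,131),(533,114),(546,333),(381,353). Lid1: lid corners (297,153),(498,198),(460,348),(271,309), candle top (397,199), handle ends (333,247)-(426,264), plane's ball at (59,279), beam far left.

```bash
cat >> h.py <<'E'
def rectfit(P,lx,ly):
    """P 4 corners in order (+x+y, -x+y, -x-y, +x-y) of body frame; returns cx,cy,yaw"""
    P=np.array(P)[:,:2];c=P.mean(0);M=np.array([[lx,ly],[-lx,ly],[-lx,-ly],[lx,-ly]])/2
    H=sum((M[i,0]+1j*M[i,1]).conjugate()*((P[i]-c)@[1,1j]) for i in range(4));y=np.angle(H)
    Rm=np.array([[np.cos(y),-np.sin(y)],[np.sin(y),np.cos(y)]]);return c,np.degrees(y),np.linalg.norm(P-c-M@Rm.T,axis=1)
E
python3 - <<'E'
from h import *
k=1.5625
b=ld("box1.png");l=ld("lid1.png")
B=onz("wrist",np.array([[546,333],[533,114],[349,131],[381,353]])/k,.06,b)
print(B.round(4),rectfit(B,.198,.157))
L=onz("wrist",np.array([[498,198],[297,153],[271,309],[460,348]])/k,.015,l)
print(L.round(4))
# lid x ~ world +y, lid y ~ -x : +x+y=(right,up) ...
print(rectfit([L[0],L[1],L[2],L[3]],.198,.157))
hd=onz("wrist",np.array([[333,247],[426,264]])/k,.037,l);print(hd,hd.mean(0))
print("candle",onz("wrist",np.array([[397,199]])/k,.073,l))
print("boxfrom lid",onz("wrist",np.array([[666,35],[778,97],[745,264]])/k,.06,l))
print("plane",onz("wrist",np.array([[59,279],[18,232]])/k,.045,l))
print("beam",onz("wrist",np.array([[128,110],[155,110]])/k,.093,l), onz("wrist",np.array([[205,260]])/k,.12,l))
E
```

```text
[[0.5427 0.3462 0.06  ]
 [0.3486 0.3858 0.06  ]
 [0.3175 0.2318 0.06  ]
 [0.5131 0.1947 0.06  ]] (array([0.43046706, 0.28963718]), np.float64(-11.180964574462228), array([1.29475125e-03, 5.14123103e-05, 6.24009696e-04, 1.48465459e-03]))
[[ 0.4922  0.0749  0.015 ]
 [ 0.4496 -0.1159  0.015 ]
 [ 0.6038 -0.149   0.015 ]
 [ 0.644   0.0434  0.015 ]]
(array([ 0.54740394, -0.03666293]), np.float64(77.89990678051849), array([0.0018956 , 0.00116371, 0.00099291, 0.00094377]))
[[ 0.5371091  -0.07902679  0.037     ]
 [ 0.55274256  0.00606316  0.037     ]] [ 0.54492583 -0.03648182  0.037     ]
candle [[ 0.49130931 -0.0199303   0.073     ]]
boxfrom lid [[0.32160862 0.23057107 0.06      ]
 [0.35569091 0.38219923 0.06      ]
 [0.54020345 0.34542394 0.06      ]]
plane [[ 0.56376563 -0.39951875  0.045     ]
 [ 0.50701967 -0.46173947  0.045     ]]
beam [[ 0.40258059 -0.25313153  0.093     ]
 [ 0.40649305 -0.22445687  0.093     ]] [[ 0.53204252 -0.16882342  0.12      ]]
```

```bash
cat > kin.py <<'E'
from h import *
from scipy.optimize import least_squares
def fk(q,p):
    a,h,L2,L3,e,Lt=p;q=np.radians(q);Z=lambda t:Ro.from_euler('z',t);Y=lambda t:Ro.from_euler('y',t)
    R1=Z(-q[0]) if SG[0]<0 else Z(q[0])
    x=np.array([a,0,h]);R=Y(q[1]);x=x+R.apply([0,0,L2]);R=R*Y(q[2]);x=x+R.apply([e,0,L3])
    R=R*Z(SG[1]*q[3])*Y(q[4]);x=x+R.apply([0,0,Lt]);R=R*Z(SG[2]*q[5])
    return R1.apply(x),R1*R
SG=[1,1,1]
E
python3 - <<'E'
import kin;from kin import *
S=[(np.array([62.1939093,30.2666247,82.139472,0,67.6883,-10.227]),np.array([.18846016,.59529,.20069787]))]
for n in("box1.png","lid1.png"):
    s=ld(n);S.append((s["joint_positions"],s["position"]))
    print(np.degrees(np.arctan2(s["position"][1],s["position"][0])),s["joint_positions"][0])
s=bot.read_state();print(np.degrees(np.arctan2(.5953,.18846)),62.19)
print(s["joint_positions"],s["position"])
f=lambda p:np.concatenate([fk(q,p)[0]-x for q,x in S])
for g in([0,.3,.4,.4,0,.2],[.05,.4,.3,.35,0,.3],[.1,.4,.4,.4,.05,.2]):
    r=least_squares(f,g,x_scale=.1);print(r.x.round(4),r.cost)
E
```

```text
29.432763430112082 16.51530063449198
-1.3811931106505453 -13.267565988552464
72.43326088098783 62.19
[-1.31738576e+01  1.91766385e+01  8.94604013e+01  5.22672328e-02
  7.14898308e+01 -1.03645796e+02] [ 0.53861074 -0.0117805   0.26971787]
[  1.139  183.4806   1.6981  -0.374    1.9453 183.1117] 0.00969293699637116
[  1.139  183.4819   1.6981  -0.374    1.9454 183.113 ] 0.009692936996307308
[  1.139  183.4797   1.6981  -0.374    1.9453 183.1109] 0.009692936996895041
```

```bash
cat > kin.py <<'E'
from h import *
from scipy.optimize import least_squares
SG=[1,1,1]
def fk(q,p):
    h,L2,L3,e,Lt,d=p;q=np.radians(q);Z=lambda t:Ro.from_euler('z',t);Y=lambda t:Ro.from_euler('y',t)
    x=np.array([0,d,h]);R=Y(q[1]);x=x+R.apply([0,0,L2]);R=R*Y(q[2]);x=x+R.apply([e,0,L3])
    R=R*Z(SG[1]*q[3])*Y(q[4]);x=x+R.apply([0,0,Lt]);R=R*Z(SG[2]*q[5])
    return Z(q[0]).apply(x),Z(q[0])*R
E
python3 - <<'E'
import kin;from kin import *
S=[(np.array([62.1939093,30.2666247,82.139472,0,67.6883,-10.227]),np.array([.18846016,.59529,.20069787]))]
for n in("box1.png","lid1.png"):
    s=ld(n);S.append((s["joint_positions"],s["position"]))
f=lambda p:np.r_[np.concatenate([fk(q,p)[0]-x for q,x in S]),1e-3*(p[0]-.35)]
for g in([.3,.4,.4,0,.2,.11],[.4,.3,.35,0,.3,.11]):
    r=least_squares(f,g,x_scale=.1);print(r.x.round(4),r.cost)
for q,x in S: print(fk(q,r.x)[1].as_matrix().round(3).tolist())
print(np.round(bot.read_state()["tcp_rot"],3).tolist())
E
```

```text
[0.3318 0.5883 0.3918 0.1145 0.3841 0.111 ] 6.439997950245897e-10
[0.3318 0.5883 0.3918 0.1145 0.3841 0.111 ] 6.439997980589104e-10
[[-0.302, -0.953, -0.001], [-0.953, 0.302, -0.001], [0.002, 0.0, -1.0]]
[[-0.307, -0.952, -0.0], [-0.952, 0.307, 0.0], [-0.0, 0.0, -1.0]]
[[0.006, -1.0, -0.001], [-1.0, -0.006, 0.001], [-0.001, 0.001, -1.0]]
[[-1.0, -0.008, -0.002], [-0.008, 1.0, 0.001], [0.002, 0.001, -1.0]]
```

```bash
cat >> kin.py <<'E'
P=[0.3318,0.5883,0.3918,0.1145,0.3841,0.111]
LO=np.array([-176,-43,13,-82,0.5,-163]);HI=np.array([176,126,139,262,151,163.])
def ik(p,R,q0=None):
    best=None
    for g in ([q0] if q0 is not None else [[a,20,90,j4,50,j6] for a in(0,30) for j4 in(-60,0,90,180) for j6 in(-150,-60,60,150)]):
        def f(q):
            x,r=fk(q,P);r=r*Ro.from_euler('z',90,degrees=True)
            return np.r_[(x-p)*10,(Ro.from_matrix(R).inv()*r).as_rotvec()]
        r=least_squares(f,np.clip(g,LO+.1,HI-.1),bounds=(LO,HI),x_scale=30.,max_nfev=60)
        if best is None or r.cost<best.cost-1e-6: best=r
    return best.x.round(1),best.cost
def tool(az_lean,tilt,flip=1):
    """body leans tilt deg towards azimuth az_lean; closing axis horizontal = flip*(az_lean+90)"""
    a,t=np.radians([az_lean,tilt]);z=-np.array([np.cos(a)*np.sin(t),np.sin(a)*np.sin(t),np.cos(t)])
    y=flip*np.array([-np.sin(a),np.cos(a),0]);return np.c_[np.cross(y,z),y,z]
BX=lambda v:np.array([.4305,.2896,0])+Ro.from_euler('z',-11.2,degrees=True).apply(v)
E
python3 - <<'E'
from kin import *
C=np.array([.4913,-.020,.051]);d=.005
for fl in(1,-1):
    R=tool(78.5,60,fl);p=C+R[:,2]*d;print("pick",fl,ik(p,R))
    RX=Ro.from_rotvec(fl*R[:,1]*np.pi/2*-1).as_matrix()@R
    if RX[2,2]>-.8: RX=Ro.from_rotvec(fl*R[:,1]*np.pi/2).as_matrix()@R
    for yaw in(90.3,-89.7):
        Rp=Ro.from_euler('z',yaw,degrees=True).as_matrix()@RX
        G=BX([-.049 if yaw>0 else -.057,-.0325,.027]);print(" place",yaw,Rp[:,2].round(2),ik(G+Rp[:,2]*d,Rp),"hi",ik(G+Rp[:,2]*d+[0,0,.1],Rp)[1])
E
```

```text
pick 1 (array([  18.4,   59.4,   87.6,  -49.8,   79.4, -118.7]), np.float64(4.3865190068412256e-24))
 place 90.3 [-0.49  0.1  -0.87] (array([ 11.8,  47.5,  92.6,  12.1,  68.4, 105.6]), np.float64(4.926827622211533e-26)) hi 7.460006884781658e-32
 place -89.7 [ 0.49 -0.1  -0.87] (array([ 41. ,  43.6, 129.6, 242.9,  26.4,  77.9]), np.float64(7.427286425885279e-29)) hi 5.009032063057271e-29
pick -1 (array([ 18.4,  59.4,  87.6, -49.8,  79.4,  61.3]), np.float64(2.584758899642013e-20))
 place 90.3 [-0.49  0.1  -0.87] (array([ 11.8,  47.5,  92.6,  12.1,  68.4, -74.4]), np.float64(1.6164456299547209e-28)) hi 4.007362190227235e-27
 place -89.7 [ 0.49 -0.1  -0.87] (array([  41. ,   43.6,  129.6,  242.9,   26.4, -102.1]), np.float64(4.109600946987407e-22)) hi 1.8974398583221748e-28
```

```bash
python3 - <<'E'
from kin import *
C=np.array([.4913,-.020,.051])
R=tool(78.5,60,-1);s=bot.read_state()
delta(s["position"],R)
R0=np.array(s["tcp_rot"]);q=s["joint_positions"];rv=Ro.from_matrix(R0.T@R).as_rotvec()
for t in np.linspace(0.1,1,10):
    q,c=ik(s["position"],R0@Ro.from_rotvec(rv*t).as_matrix(),q);print(q,round(c,6))
E
```

```text
shift [0. 0. 0.] turn [ 0.1466 -0.1192  0.2541] rows>= 16.0
[ -9.7  17.2  93.   -5.3  65.2 -89. ] 0.0
[ -5.3  16.3  95.7 -12.5  60.7 -72. ] 0.0
[ -0.4  16.8  97.3 -21.2  58.6 -53.2] 0.0
[  4.5  18.6  97.8 -30.   59.4 -34.1] 0.0
[  9.1  21.5  97.  -37.4  62.8 -16.4] 0.0
[ 12.8  25.2  95.1 -42.8  68.1  -0.9] 0.0
[ 15.6  29.4  92.2 -46.2  74.5  12.3] 0.0
[ 17.3  33.8  88.4 -48.1  81.5  23.5] 0.0
[ 18.1  38.3  83.9 -49.   88.7  33.2] 0.0
[ 18.1  42.7  78.9 -49.2  95.9  41.8] 0.0
```

apply_moves(
  plan="0 0 0 0.00862 -0.00701 0.01495;0 0 0 0.00862 -0.00701 0.01495;0 0 0 0.00862 -0.00701 0.01495;0 0 0 0.00862 -0.00701 0.01495;0 0 0 0.00862 -0.00701 0.01495;0 0 0 0.00862 -0.00701 0.01495;0 0 0 0.00862 -0.00701 0.01495;0 0 0 0.00862 -0.00701 0.01495;0 0 0 0.00862 -0.00701 0.01495",
  gripper=0.1,
)

```text
time_s: 2.83
position: [0.5373, -0.0104, 0.2708]
tcp_rot: [[-0.61, 0.779, 0.146], [0.603, 0.576, -0.552], [-0.514, -0.249, -0.821]]
force: [-0.2, -0.4, -0.0]
opening: 0.548
grasp_force: 0.0
```

apply_moves(
  plan="0 0 0 0.00862 -0.00701 0.01495;0 0 0 0.00862 -0.00701 0.01495;0 0 0 0.00862 -0.00701 0.01495;0 0 0 0.00862 -0.00701 0.01495;0 0 0 0.00862 -0.00701 0.01495;0 0 0 0.00862 -0.00701 0.01495;0 0 0 0.00862 -0.00701 0.01495;0 0 0 0.00862 -0.00701 0.01495;0 0 0 0 0 0;0 0 0 0 0 0",
)

```text
time_s: 3.67
position: [0.5385, -0.0112, 0.2695]
tcp_rot: [[0.092, 0.982, -0.167], [0.493, -0.191, -0.849], [-0.865, -0.005, -0.502]]
force: [0.2, -0.2, 0.2]
opening: 0.553
grasp_force: 0.0
```

```bash
python3 - <<'E'
from kin import *
C=np.array([.4913,-.020,.051]);s=bot.read_state();q=s["joint_positions"]
x,r=fk(q,P);print(q.round(1),x-s["position"],((r*Ro.from_euler('z',90,degrees=True)).inv()*Ro.from_matrix(s["tcp_rot"])).magnitude())
R=tool(78.5,60,-1);p=C+R[:,2]*.005;pre=p-R[:,2]*.1
delta(pre,R);delta(p,R,pre,R)
E
```

```text
[ 14.3  38.4  83.  -51.5  93.2  39.2] [-0.00955652 -0.04881399  0.02856627] 5.688200336284365e-16
shift [ 3.61  -0.861  0.6  ] turn [ 0.0009 -0.0003  0.0014] rows>= 4.5
shift [-0. -0.  2.] turn [0. 0. 0.] rows>= 2.4
```

apply_moves(
  plan="0.72 -0.17 0.12 0 0 0;0.72 -0.17 0.12 0 0 0;0.72 -0.17 0.12 0 0 0;0.72 -0.17 0.12 0 0 0;0.72 -0.18 0.12 0 0 0;0 0 0 0 0 0.001;0 0 0 0 0 0",
)

```text
time_s: 4.25
position: [0.5078, 0.0589, 0.0998]
tcp_rot: [[0.097, 0.981, -0.169], [0.49, -0.195, -0.85], [-0.866, 0.0, -0.499]]
force: [-0.3, -0.9, 0.6]
opening: 0.55
grasp_force: 0.0
```

```bash
python3 - <<'E'
from kin import *
C=np.array([.4913,-.020,.051]);s=bot.read_state()
R=tool(78.5,60,-1);p=C+R[:,2]*.005
delta(p,R);snap("cp.png");print(s["joint_positions"],project("wrist",[C+[0,0,.022],C-[0,0,.036]])*1.5625)
E
```

```text
shift [ 0.041 -0.017  1.983] turn [0.0007 0.0001 0.0003] rows>= 2.4
[ 21.11860327  52.77400994  85.10653312 -47.16315109  86.5870237
  55.42701404] [[402.33853313 317.67819291]
 [402.14064614 228.98598426]]
```

View pics/cp.png

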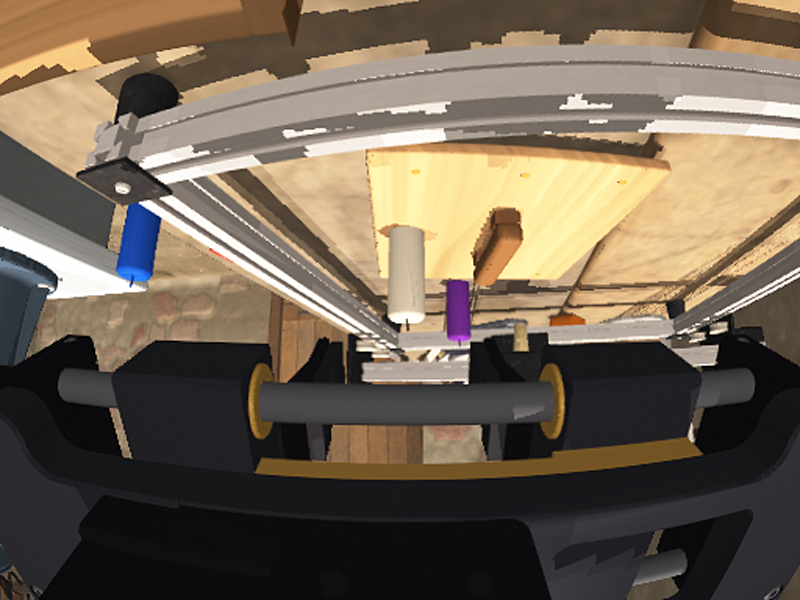

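The candle lies between the fingers' line, top (407,318), foot (407,232), within 1–2 mm of the prediction.

apply_moves(
  plan="0.01 0 0.5 0 0 0;0.01 0 0.5 0 0 0;0.01 0 0.5 0 0 0;0 0.01 0.48 0 0 0;0 0 0 0 0 0",
)

```text
time_s: 4.72
position: [0.4921, -0.0285, 0.0507]
tcp_rot: [[0.104, 0.979, -0.173], [0.49, -0.202, -0.848], [-0.866, 0.004, -0.501]]
force: [-0.9, -0.1, -0.3]
opening: 0.55
grasp_force: 0.0
```

apply_moves(
  plan="0 0 0 0 0 0;0 0 0 0 0 0;0 0 0 0 0 0;0 0 0 0 0 0;0 0 0 0 0 0;0 0 0 0 0 0",
  gripper=-1,
)

```text
time_s: 5.22
position: [0.4935, -0.0243, 0.0491]
tcp_rot: [[0.103, 0.98, -0.168], [0.491, -0.197, -0.848], [-0.865, 0.005, -0.502]]
force: [-0.5, -0.6, 0.4]
opening: 0.181
grasp_force: 0.0
```

```bash
python3 - <<'E'
from kin import *
import kin
s=bot.read_state();print(s["joint_positions"],s["position"])
S=[(np.array([62.1939093,30.2666247,82.139472,0,67.6883,-10.227]),np.array([.18846016,.59529,.20069787])),(np.array([ 14.3,38.4,83,-51.5,93.2,39.2]),np.array([.5385,-.0112,.2695])),(s["joint_positions"],s["position"])]
for n in("box1.png","lid1.png","cp.png"):
    t=ld(n);S.append((t["joint_positions"],t["position"]))
f=lambda p:np.concatenate([fk(q,p)[0]-x for q,x in S])
r=least_squares(f,P,x_scale=.1);print(r.x.round(4).tolist(),np.abs(r.fun).max())
# alt: half lateral after j4 roll (along rolled y)
def fk2(q,p):
    x,R=fk(q,p[:6]);a=np.radians(q);R34=Ro.from_euler('z',a[0])*Ro.from_euler('y',a[1]+a[2])*Ro.from_euler('z',a[3])
    return x+R34.apply([0,p[6],0])
f2=lambda p:np.concatenate([fk2(q,p)-x for q,x in S])
r=least_squares(f2,P+[0],x_scale=.1);print(r.x.round(4).tolist(),np.abs(r.fun).max())
E
```

```text
[ 14.15435365  55.61098637  92.7546691  -53.48263746  76.5286873
  61.1680481 ] [ 0.49345448 -0.02430022  0.04907356]
[0.2742, 0.5886, 0.3918, 0.1148, 0.3264, 0.111] 0.00021022753231418785
[0.2742, 0.5886, 0.3918, 0.1148, 0.3264, 0.111, 0.0] 0.00021236820698966076
```

apply_moves(
  plan="0 0 0 0 0 0;0 0 0 0 0 0",
)

```text
time_s: 5.38
position: [0.493, -0.0246, 0.0487]
tcp_rot: [[0.103, 0.98, -0.169], [0.491, -0.198, -0.848], [-0.865, 0.004, -0.501]]
force: [-0.8, 0.5, 1.2]
opening: 0.041
grasp_force: 0.0
```

```bash
sed -i 's/^P=.*/P=[0.2742,0.5886,0.3918,0.1148,0.3264,0.111]/' kin.py; python3 - <<'E'
from kin import *
snap("cg.png",crop=(150,120,400,290),k=3);s=bot.read_state();print(s["opening"],s["grasp_force"])
E
```

```text
0.028912973619167965 0.032827445247676224
```

View pics/cg.png

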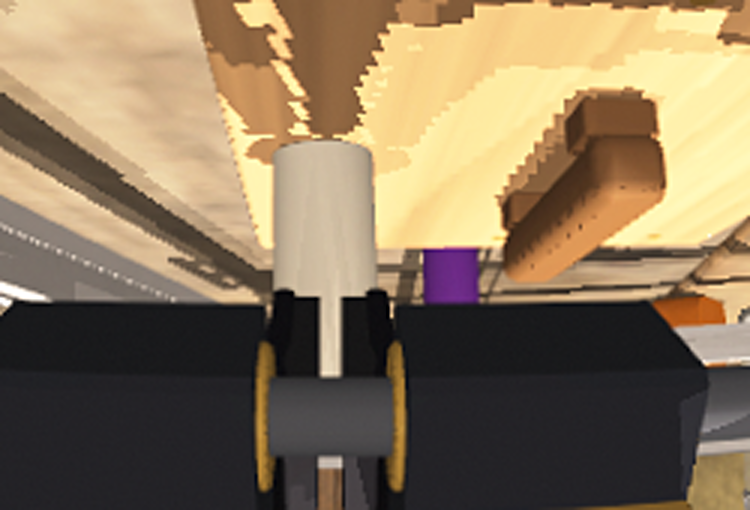

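```bash
python3 - <<'E'
from kin import *
u=np.array([np.cos(np.radians(78.5)),np.sin(np.radians(78.5)),0])
px=np.array([[323,140]])/3+[150,120]
print("now",onz("wrist",px,.015,ld("cg.png"))-u*.0115)
print("before",onz("wrist",np.array([[407,226]])/1.5625,.015,ld("cp.png"))-u*.0115)
print(bot.read_state()["opening"],bot.read_state()["position"])
E
```

```text
now [[ 0.49158765 -0.0249049   0.015     ]]
before [[ 0.49197973 -0.0235056   0.015     ]]
0.028912973619167965 [ 0.49295285 -0.02475505  0.04865212]
```

apply_moves(
  plan="0 0 -0.3 0 0 0;0 0 -0.3 0 0 0;0 0 0 0 0 0;0 0 0 0 0 0;0 0 0 0 0 0;0 0 0 0 0 0;0 0 0 0 0 0;0 0 0 0 0 0;0 0 0 0 0 0",
  gripper=0.1,
)

```text
time_s: 6.18
position: [0.4979, 0.0001, 0.0636]
tcp_rot: [[0.103, 0.98, -0.17], [0.491, -0.199, -0.848], [-0.865, 0.004, -0.501]]
force: [-0.3, 0.2, -0.2]
opening: 0.533
grasp_force: 0.0
```

apply_moves(
  plan="-0.05 -0.02 0.3 0 0 0;0 0 0.3 0 0 0;0 0 0.15 0 0 0;0 0 0 0 0 0;0 0 0 0 0 0",
)

```text
time_s: 6.6
position: [0.4904, -0.0326, 0.047]
tcp_rot: [[0.103, 0.98, -0.17], [0.491, -0.199, -0.848], [-0.865, 0.004, -0.501]]
force: [0.1, -0.3, 0.0]
opening: 0.553
grasp_force: 0.0
```

apply_moves(
  plan="0 0 0 0 0 0;0 0 0 0 0 0;0 0 0 0 0 0;0 0 0 0 0 0;0 0 0 0 0 0;0 0 0 0 0 0;0 0 0 0 0 0",
  gripper=-1,
)

```text
time_s: 7.18
position: [0.4906, -0.0322, 0.0472]
tcp_rot: [[0.103, 0.98, -0.169], [0.491, -0.198, -0.848], [-0.865, 0.004, -0.502]]
force: [0.7, -0.3, 1.1]
opening: 0.202
grasp_force: 29.0
```

apply_moves(
  plan="-0.09 0 -0.05 0 0 0;-0.17 0 -0.1 0 0 0;-0.17 0 -0.1 0 0 0;0 0 0 0 0 0;0 0 0 0 0 0",
)

```text
time_s: 7.6
position: [0.4909, -0.0321, 0.073]
tcp_rot: [[0.105, 0.98, -0.169], [0.491, -0.198, -0.848], [-0.865, 0.006, -0.502]]
force: [0.2, 0.5, -0.8]
opening: 0.2
grasp_force: 29.0
```

```bash
python3 - <<'E'
from kin import *
snap("ch.png",crop=(150,120,400,290),k=3);s=bot.read_state();print(s["opening"],s["grasp_force"])
snap("ch_side.png","side")
E
```

```text
0.20424729008571285 29.011732041835785
```

View pics/ch.png

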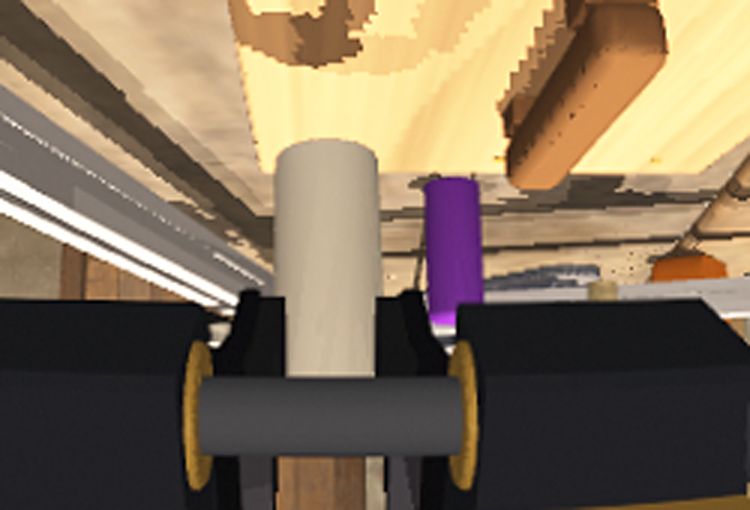

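Candle is held (lifted clear of the lid, foot end at crop (326,140)). Planning the turn and placement.

```bash
cat > place.py <<'E'
from kin import *
R=tool(78.5,60,-1);RX=Ro.from_rotvec(R[:,1]*np.pi/2).as_matrix()@R
if RX[2,2]>-.8: RX=Ro.from_rotvec(-R[:,1]*np.pi/2).as_matrix()@R
Rp=Ro.from_euler('z',90.3,degrees=True).as_matrix()@RX
G=BX([-.048,-.0325,.008+.020]);T=G+Rp[:,2]*.0093
E
python3 - <<'E'
from place import *
s=bot.read_state();p=s["position"];R0=np.array(s["tcp_rot"]);q=s["joint_positions"]
hov=T+[0,0,.10]
print("T",T,Rp.round(3))
A=np.array([.49,-.02,.28]);delta(A,R0)
rv=Ro.from_matrix(R0.T@Rp).as_rotvec()
for t in np.linspace(0,1,9):
    RR=R0@Ro.from_rotvec(rv*t).as_matrix();q,c=ik(A,RR,q);print(q,round(c,5),RR[:,2].round(2))
delta(A,Rp,A,R0);delta(hov,Rp,A,Rp);print(ik(hov,Rp,q),ik(T,Rp,q))
E
```

```text
T [0.37254009 0.2679454  0.01994596] [[-0.85   0.194 -0.49 ]
 [ 0.168  0.981  0.097]
 [ 0.5    0.    -0.866]]
shift [-3.475 -0.038 -2.292] turn [0. 0. 0.] rows>= 5.0
[ 14.6  34.5  89.8 -51.1  91.7  42.3] 0.0 [-0.17 -0.85 -0.5 ]
[ 12.5  29.4  91.8 -46.8  84.9  26.8] 0.0 [-0.11 -0.77 -0.63]
[  9.1  25.1  92.7 -40.5  79.7   9.3] 0.0 [-0.09 -0.66 -0.75]
[  4.7  21.9  92.3 -32.5  77.   -9.9] 0.0 [-0.09 -0.53 -0.84]
[ -0.3  20.5  90.7 -23.8  77.6 -29.5] 0.0 [-0.12 -0.39 -0.91]
[ -5.2  20.8  88.  -15.6  81.3 -48.3] 0.0 [-0.19 -0.25 -0.95]
[ -9.3  22.7  84.4  -9.1  87.5 -65.1] 0.0 [-0.27 -0.12 -0.96]
[-12.4  26.1  80.2  -4.5  95.3 -79.9] 0.0 [-0.38  0.   -0.93]
[-14.3  30.4  75.7  -1.6 103.8 -93.1] 0.0 [-0.49  0.1  -0.87]
shift [0. 0. 0.] turn [-0.0697  0.1924 -0.2639] rows>= 16.9
shift [1.364 5.193 4.484] turn [0. 0. 0.] rows>= 8.4
(array([ 12.9,  36.7,  94.3,  12.1,  77.1, -71.5]), np.float64(1.4001075142124379e-28)) (array([ 12.9,  46. ,  96.3,  12.9,  66. , -74.1]), np.float64(4.822090673665286e-22))
```

apply_moves(
  plan="-0.69 0 -0.45 0 0 0;-0.69 0 -0.46 0 0 0;-0.69 0 -0.46 0 0 0;-0.69 0 -0.46 0 0 0;-0.69 0 -0.46 0 0 0;0 0 0 -0.00387 0.01069 -0.01466;0 0 0 -0.00387 0.01069 -0.01466;0 0 0 -0.00387 0.01069 -0.01466;0 0 0 -0.00387 0.01069 -0.01466;0 0 0 -0.00387 0.01069 -0.01466",
)

```text
time_s: 8.53
position: [0.4912, -0.0194, 0.2786]
tcp_rot: [[-0.315, 0.945, -0.084], [0.75, 0.193, -0.632], [-0.581, -0.262, -0.77]]
force: [0.1, 0.3, -0.5]
opening: 0.204
grasp_force: 29.0
```

apply_moves(
  plan="0 0 0 -0.00387 0.01069 -0.01466;0 0 0 -0.00387 0.01069 -0.01466;0 0 0 -0.00387 0.01069 -0.01466;0 0 0 -0.00387 0.01069 -0.01466;0 0 0 -0.00387 0.01069 -0.01466;0 0 0 -0.00387 0.01069 -0.01466;0 0 0 -0.00387 0.01069 -0.01466;0 0 0 -0.00387 0.01069 -0.01466;0 0 0 -0.00387 0.01069 -0.01466",
)

```text
time_s: 9.28
position: [0.4914, -0.0199, 0.2789]
tcp_rot: [[-0.833, 0.468, -0.297], [0.511, 0.856, -0.084], [0.214, -0.222, -0.951]]
force: [-0.3, 0.2, -0.6]
opening: 0.199
grasp_force: 29.0
```

apply_moves(
  plan="0 0 0 -0.00387 0.01069 -0.01466;0 0 0 -0.00387 0.01069 -0.01466;0 0 0 -0.00387 0.01069 -0.01466;0 0 0 -0.00387 0.01069 -0.01466;0.14 0.52 0.45 0 0 0;0.14 0.52 0.45 0 0 0;0.14 0.52 0.45 0 0 0;0.14 0.52 0.45 0 0 0;0.14 0.52 0.45 0 0 0;0.14 0.52 0.45 0 0 0",
)

```text
time_s: 10.12
position: [0.4192, 0.1544, 0.1817]
tcp_rot: [[-0.848, 0.195, -0.492], [0.169, 0.981, 0.097], [0.502, -0.001, -0.865]]
force: [0.7, -0.1, -0.3]
opening: 0.203
grasp_force: 29.0
```

apply_moves(
  plan="0.14 0.52 0.45 0 0 0;0.14 0.52 0.45 0 0 0;0.14 0.52 0.45 0 0 0;0.1 0.5 0.43 0 0 0;0 0 0 0 0 0;0 0 0 0 0 0",
)

```text
time_s: 10.62
position: [0.3727, 0.2678, 0.1177]
tcp_rot: [[-0.848, 0.191, -0.494], [0.166, 0.982, 0.094], [0.503, -0.003, -0.864]]
force: [0.4, -0.2, 0.2]
opening: 0.197
grasp_force: 29.0
```

```bash
python3 - <<'E'
from place import *
delta(T+[0,0,.1],Rp);s=snap("cb.png");print(s["opening"],s["grasp_force"],s["joint_positions"].round(1))
# project box rim inner corners, candle ends
print((project("wrist",[BX([-.09,-.0695,.06]),BX([-.016,-.0695,.048]),BX([-.016,-.0155,.048]),BX([.099,.0785,.06]),BX([-.099,.0785,.06])])*1.5625).round(0).tolist())
E
```

```text
shift [ 0.026  0.002 -0.037] turn [-0.0006 -0.0006  0.0003] rows>= 0.1
0.19733910007789845 29.039718210697174 [ 13.   37.   94.1  12.   77.2 -71.6]
[[341.0, 291.0], [341.0, 423.0], [436.0, 423.0], [595.0, 604.0], [591.0, 277.0]]
```

View pics/cb.png

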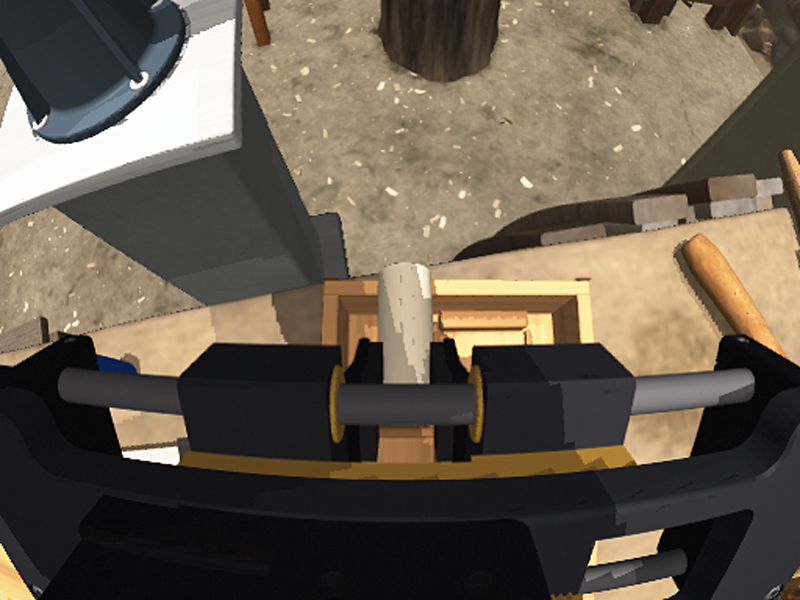

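```bash
python3 - <<'E'
from place import *
s=ld("cb.png");A=s["position"]-np.array(s["tcp_rot"])[:,2]*.0093
bx=BX([1,0,0])-BX([0,0,0])
for tilt in(-10,-5,0,5):
  for h in(.0115,):
    t=np.radians(tilt);d=bx*np.cos(t)+np.array([0,0,np.sin(t)]);n=-bx*np.sin(t)+np.array([0,0,np.cos(t)])
    print(tilt,(project("wrist",[A-d*.037+n*h,A-d*.037-n*h],s)*1.5625).round(0).tolist())
E
```

```text
-10 [[405.0, 257.0], [405.0, 266.0]]
-5 [[405.0, 257.0], [405.0, 270.0]]
0 [[405.0, 257.0], [405.0, 274.0]]
5 [[405.0, 257.0], [405.0, 278.0]]
```

apply_moves(
  plan="-0.18 0 0.35 0 0 0;-0.18 0 0.35 0 0 0;-0.19 0 0.34 0 0 0;-0.19 0 0.34 0 0 0;-0.1 0 0.16 0 0 0;-0.08 0 0.14 0 0 0;0 0 0 0 0 0;0 0 0 0 0 0",
)

```text
time_s: 11.33
position: [0.373, 0.2674, 0.0232]
tcp_rot: [[-0.849, 0.195, -0.491], [0.169, 0.981, 0.097], [0.5, -0.001, -0.866]]
force: [-0.6, 0.4, -0.2]
opening: 0.2
grasp_force: 29.0
```

```bash
python3 - <<'E'
from place import *
s=bot.read_state();delta(T,Rp);print(s["force"],s["grasp_force"])
snap("c3.png")
for n in("scene","side"): snap("c3"+n+".png",n)
print((project("side",BX([-.05,-.03,.04]))).round())
E
```

```text
shift [-0.024  0.009  0.062] turn [-0.     -0.0001 -0.0002] rows>= 0.1
[-0.63946709  0.36015622 -0.2429995 ] 29.040638208389282
[[184. 173.]]
```

apply_moves(
  plan="0 0 0.058 0 0 0;0 0 0 0 0 0;0 0 0 0 0 0",
)

```text
time_s: 11.73
position: [0.3709, 0.2681, 0.0206]
tcp_rot: [[-0.849, 0.194, -0.491], [0.168, 0.981, 0.097], [0.5, -0.001, -0.866]]
force: [0.5, -0.4, 0.0]
opening: 0.198
grasp_force: 29.0
```

apply_moves(
  plan="0 0 0 0 0 0;0 0 0 0 0 0;0 0 0 0 0 0;0 0 0 0 0 0;0 0 0 0 0 0",
  gripper=-0.3,
)

```text
time_s: 12.15
position: [0.371, 0.268, 0.0204]
tcp_rot: [[-0.849, 0.194, -0.491], [0.169, 0.981, 0.097], [0.501, -0.001, -0.866]]
force: [-0.3, 1.0, 0.7]
opening: 0.344
grasp_force: 0.0
```

apply_moves(
  plan="0.1 0 -0.17 0 0 0;0.2 0 -0.35 0 0 0;0.3 0 -0.52 0 0 0;0.35 0 -0.6 0 0 0;0.35 0 -0.6 0 0 0;0.35 0 -0.6 0 0 0;0.35 0 -0.6 0 0 0;0 0 0 0 -0.018 0;0 0 0 0 -0.018 0;0 0 0 0 -0.018 0",
)

```text
time_s: 12.98
position: [0.3718, 0.2682, 0.2211]
tcp_rot: [[-0.965, 0.195, -0.173], [0.192, 0.981, 0.036], [0.176, 0.001, -0.984]]
force: [-0.4, 0.9, -0.3]
opening: 0.348
grasp_force: 0.0
```

apply_moves(
  plan="0 0 0 0 -0.018 0;0 0 0 0 -0.012 0;0 0 0 0 0 0;0 0 0 0 0 0",
)

```text
time_s: 13.32
position: [0.3695, 0.2685, 0.2202]
tcp_rot: [[-0.981, 0.193, 0.003], [0.193, 0.981, -0.001], [-0.003, -0.0, -1.0]]
force: [1.0, 0.2, -0.4]
opening: 0.351
grasp_force: 0.0
```

```bash
python3 - <<'E'
from place import *
s=snap("c4.png",crop=(180,60,380,240),k=3);print(s["position"],s["tcp_rot"].round(3).tolist(),s["joint_positions"].round(1))
print(((project("wrist",[BX([-.088,-.0325,.0205]),BX([-.03,-.0325,.0205]),BX([-.09,-.0695,.06]),BX([-.016,-.0695,.06]),BX([.09,-.0695,.06])],s)-[180,60])*3).round(0).tolist())
E
```

```text
[0.36946868 0.2684691  0.22016062] [[-0.981, 0.193, 0.003], [0.193, 0.981, -0.001], [-0.003, -0.0, -1.0]] [ 2.200e+01  1.570e+01  1.041e+02 -1.000e-01  6.010e+01 -5.680e+01]
[[239.0, 238.0], [239.0, 368.0], [143.0, 244.0], [147.0, 426.0], [156.0, 648.0]]
```

View pics/c4.png

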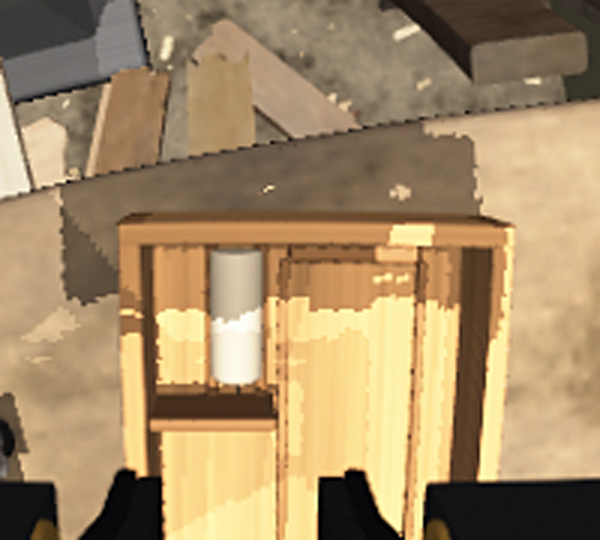

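```bash
python3 - <<'E'
from kin import *
delta([.57,-.46,.26],down(90));print(ik(np.array([.57,-.46,.26]),down(90)))
E
```

```text
shift [ -6.733 -13.522  -0.777] turn [-0.0001  0.0005 -0.0311] rows>= 18.2
(array([ -47.6,   36.4,   60.6,    0. ,   83. , -137.6]), np.float64(9.247674449309357e-29))
```

apply_moves(
  plan="-0.355 -0.71 -0.06 0 0 0;-0.355 -0.71 -0.06 0 0 0;-0.355 -0.71 -0.06 0 0 0;-0.355 -0.71 -0.06 0 0 0;-0.355 -0.71 -0.06 0 0 0;-0.355 -0.71 -0.06 0 0 0;-0.355 -0.71 -0.06 0 0 0;-0.355 -0.71 -0.06 0 0 0;-0.355 -0.71 -0.06 0 0 0;-0.355 -0.71 -0.06 0 0 0",
  gripper=1,
)

```text
time_s: 14.2
position: [0.4767, -0.1181, 0.2501]
tcp_rot: [[-0.98, 0.197, 0.003], [0.197, 0.98, -0.0], [-0.003, 0.0, -1.0]]
force: [0.3, 0.2, -0.4]
opening: 0.974
grasp_force: 0.0
```

apply_moves(
  plan="-0.355 -0.71 -0.02 0 0 0;-0.355 -0.71 -0.02 0 0 0;-0.355 -0.71 -0.02 0 0 0;-0.355 -0.71 -0.02 0 0 0;-0.355 -0.71 -0.02 0 0 0;-0.355 -0.71 -0.02 0 0 0;-0.355 -0.71 -0.02 0 0 0;-0.355 -0.71 -0.02 0 0 0;-0.355 -0.71 -0.02 0 0 0",
)

```text
time_s: 14.95
position: [0.57, -0.4627, 0.2589]
tcp_rot: [[-0.981, 0.196, 0.003], [0.196, 0.981, 0.001], [-0.002, 0.001, -1.0]]
force: [0.6, -0.2, 0.9]
opening: 1.003
grasp_force: 0.0
```

apply_moves(
  plan="0 0 0 0 0 0;0 0 0 0 0 0",
)

```text
time_s: 15.12
position: [0.5694, -0.4629, 0.2574]
tcp_rot: [[-0.98, 0.199, 0.002], [0.199, 0.98, 0.001], [-0.002, 0.001, -1.0]]
force: [-0.3, 1.0, -0.1]
opening: 1.001
grasp_force: 0.0
```

```bash
python3 - <<'E'
from kin import *
s=snap("pl.png",crop=(125,35,391,235),k=3);print(s["position"],s["joint_positions"].round(1))
print(((project("wrist",[[.54,-.43,.045],[.443,-.515,.045]],s)-[125,35])*3).round(0).tolist())
E
```

```text
[ 0.56938465 -0.46286994  0.25744391] [-4.790e+01  3.660e+01  6.060e+01  1.000e-01  8.280e+01 -1.264e+02]
[[462.0, 303.0], [230.0, 132.0]]
```

View pics/pl.png

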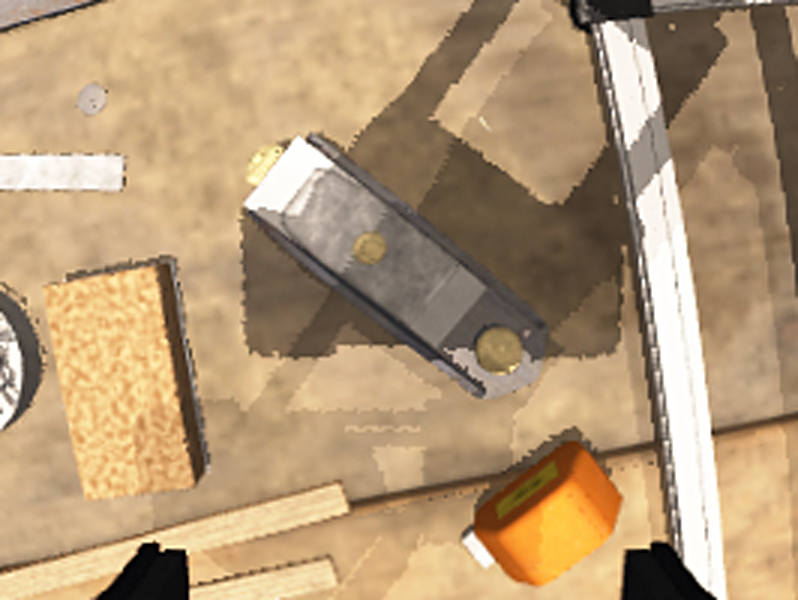

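Knob (toe) at crop (500,349), adjuster (heel) at (263,163), side cheek ends at (245,207)/(313,135) (heel) and (478,397)/(548,325) (toe).

```bash
python3 - <<'E'
from kin import *
s=ld("pl.png")
f=lambda px,z:onz("wrist",np.array(px)/3+[125,35],z,s)[:,:2]
K=f([[500,349]],.050)[0];A=f([[263,163]],.028)[0];M=f([[370,247]],.045)[0]
print(K,A,M,np.linalg.norm(K-A),np.degrees(np.arctan2(*(K-A)[::-1])))
for z in(.0,.02,.042):
  E=f([[245,207],[313,135],[478,397],[548,325]],z);print(z,E.round(4).tolist(),np.linalg.norm(E[0]-E[1]),np.linalg.norm(E[2]-E[3]),E[:2].mean(0),E[2:].mean(0),[np.degrees(np.arctan2(*(E[i+2]-E[i])[::-1])) for i in(0,1)])
E
```

```text
[ 0.56267903 -0.41750849] [ 0.45874774 -0.50577507] [ 0.50733358 -0.46492713] 0.1363550606459203 40.34051903962208
0.0 [[0.4755, -0.5231], [0.448, -0.4828], [0.5929, -0.4289], [0.5635, -0.3876]] 0.048734985858290274 0.05069793552550042 [ 0.46172668 -0.50292186] [ 0.57819164 -0.40825846] [np.float64(38.71799004743353), np.float64(39.49297387626882)]
0.02 [[0.4765, -0.5197], [0.4503, -0.4812], [0.5886, -0.4298], [0.5605, -0.3903]] 0.04652324008892531 0.04839710497350011 [ 0.46338863 -0.50043525] [ 0.57456805 -0.41006797] [np.float64(38.71799004743351), np.float64(39.492973876268834)]
0.042 [[0.4776, -0.5159], [0.4528, -0.4795], [0.5839, -0.4308], [0.5573, -0.3934]] 0.04409031974262412 0.04586619136629982 [ 0.46521678 -0.49769998] [ 0.5705821  -0.41205843] [np.float64(38.71799004743353), np.float64(39.49297387626883)]
```

```bash
cat > plane.py <<'E'
from kin import *
t=np.array([np.cos(np.radians(39.5)),np.sin(np.radians(39.5)),0]);O=np.array([.5164,-.4557,0])
Rg=down(-50.5);Pg=O+.014*t+[0,0,.010]
def inbox(X,H,th,s=.073,g=.010):
    """TCP pose so the toe edge is at box x=X mm, height H mm above floor, tilt th deg toe-down; s: toe->tcp along sole"""
    R0=down(-11.2-90);b=Ro.from_euler('z',-11.2,degrees=True)
    ax=b.apply([0,1,0]);Rt=Ro.from_rotvec(ax*np.radians(th))
    toe=BX([X/1000,.0195,.008+H/1000]);v=b.apply([-s,0,g])
    return toe+Rt.apply(v),Rt.as_matrix()@R0
E
python3 - <<'E'
from plane import *
s=bot.read_state();p=s["position"];hv=Pg+[0,0,.10]
print(Pg);q,c=ik(Pg,Rg);print(q,c);delta(p,Rg);delta(hv,Rg,p,Rg)
q,c=ik(Pg+[0,0,.2],Rg,q);print(q,c)
for a in((72,60,16),(72,2,16),(82,2,16),(87,2,8),(87.5,1,0)):
    x,R=inbox(*a);q,c=ik(x,R,q);print(a,x.round(4),q,round(c,6),(R@[0,0,1]).round(2))
E
```

```text
[ 0.52720274 -0.4467949   0.01      ]
[-49.5  48.4  78.9   0.   52.7   1. ] 5.133491177095983e-18
shift [0. 0. 0.] turn [ 4.000e-04 -2.000e-04  3.587e-01] rows>= 18.1
shift [-0.474 -0.751  2.958] turn [0. 0. 0.] rows>= 3.7
[-49.5  35.   71.2  -0.   73.8   1. ] 8.694998587871517e-24
(72, 60, 16) [0.4388 0.3078 0.0977] [ 18.2  37.   91.2   8.5  66.1 115. ] 0.0 [-0.27  0.05 -0.96]
(72, 2, 16) [0.4388 0.3078 0.0397] [ 18.2  42.1  92.7   9.   59.5 113.8] 0.0 [-0.27  0.05 -0.96]
(82, 2, 16) [0.4486 0.3059 0.0397] [ 17.8  42.5  91.6   8.8  60.3 113.6] 0.0 [-0.27  0.05 -0.96]
(87, 2, 8) [0.4501 0.3056 0.0301] [ 19.9  40.9  96.5   5.4  49.6 117.3] 0.0 [-0.14  0.03 -0.99]
(87.5, 1, 0) [0.4485 0.3059 0.019 ] [ 22.5  40.1 101.7   0.   38.2 123.7] 0.0 [ 0.  0. -1.]
```

apply_moves(
  plan="0 0 0.1 0 0 0.0189;0 0 0.1 0 0 0.0189;0 0 0.1 0 0 0.0189;0 0 0.1 0 0 0.0189;0 0 0.1 0 0 0.0189;0 0 0.1 0 0 0.0189;0 0 0.1 0 0 0.0189;0 0 0.1 0 0 0.0189;0 0 0.1 0 0 0.0189;0 0 0.1 0 0 0.0189",
)

```text
time_s: 16.0
position: [0.5702, -0.4574, 0.2099]
tcp_rot: [[-0.182, 0.983, 0.003], [0.983, 0.182, 0.0], [-0.0, 0.003, -1.0]]
force: [-0.4, 0.7, 0.4]
opening: 1.0
grasp_force: 0.0
```

apply_moves(
  plan="0 0 0.1 0 0 0.0189;0 0 0.1 0 0 0.0189;0 0 0.1 0 0 0.0189;0 0 0.1 0 0 0.0189;0 0 0.1 0 0 0.0189;0 0 0.1 0 0 0.0189;0 0 0.1 0 0 0.0189;0 0 0.1 0 0 0.0189;0 0 0.1 0 0 0.0189;-0.47 -0.75 0 0 0 0",
)

```text
time_s: 16.83
position: [0.5362, -0.4468, 0.1628]
tcp_rot: [[0.772, 0.635, 0.008], [0.636, -0.772, -0.004], [0.004, 0.008, -1.0]]
force: [-0.6, -2.5, -0.7]
opening: 0.997
grasp_force: 0.0
```

apply_moves(
  plan="0 0 0.3 0 0 0;0 0 0 0 0 0;0 0 0 0 0 0",
)

```text
time_s: 17.08
position: [0.5311, -0.4451, 0.1498]
tcp_rot: [[0.771, 0.637, 0.003], [0.637, -0.771, -0.0], [0.002, 0.002, -1.0]]
force: [0.3, 0.1, 0.4]
opening: 0.999
grasp_force: 0.0
```

```bash
python3 - <<'E'
from plane import *
delta(Pg,Rg)
# silhouette check of knob position from this pose, by template-free projection
s=snap("pg.png");im=cv2.imread("pics/raw_pg.png")
pr=project("wrist",[O+.06*t+[0,0,.05],O-.08*t+[0,0,.028]],s);print(pr)
# brass colour blobs
hsv=cv2.cvtColor(im,cv2.COLOR_BGR2HSV);m=cv2.inRange(hsv,(18,60,80),(32,255,255))
n,l,st,ce=cv2.connectedComponentsWithStats(m)
for i in range(1,n):
    if st[i,4]>60: print(st[i],ce[i].round(1))
E
```

```text
shift [-0.088 -0.029  2.796] turn [ 0.0004 -0.0004  0.0001] rows>= 3.4
[[258.60076785 141.14510883]
 [258.77565399 260.71231275]]
[   0    0   67   70 2656] [29.6 27.2]
[328   0  18  10 100] [337.6   3.5]
[ 262    8  230  209 8733] [382.9 108.4]
[ 465   73   47  137 3323] [494.5 130.3]
[247  77  40  25 294] [265.5  91.7]
[286  80  35   9  62] [302.4  84. ]
[276  97  25  22 236] [290.1 107.6]
[250 125  22  22 307] [260.2 135. ]
[382 137  18  19 107] [389.7 147.2]
[ 353  139   92   78 1308] [396.1 178.6]
[453 143  42  28 183] [473.6 155.5]
[404 161  15  16  92] [411.  168.1]
[432 193  24  23 129] [444.  204.7]
[253 205  15  14 140] [260. 212.]
[360 205  39  37 688] [382.3 225.2]
[100 231  22  45 318] [107.4 252.1]
[406 231  14  45 228] [414.5 253.7]
[325 271  23  20 144] [338.  278.6]
[227 272  22   9  76] [237.9 276.4]
[ 236  273  247   34 2745] [355.2 293.7]
[283 273  14  15  87] [290.7 278.9]
[195 279  18  17 109] [203.4 286. ]
[376 358   6  26  74] [378.8 371.1]
[  0 360  22  24 267] [  8.3 373.5]
```

```bash
python3 - <<'E'
from plane import *
s1=ld("pl.png");s2=ld("pg.png")
for (a,b) in(((500,349),(260.2,135)),((370,247),(260,212))):
    c1,v1=rays("wrist",np.array([a])/3+[125,35],s1);c2,v2=rays("wrist",[b],s2)
    A=np.c_[v1[0],-v2[0]];k,res,_,_=np.linalg.lstsq(A,c2-c1,rcond=None)
    X=(c1+v1[0]*k[0]+c2+v2[0]*k[1])/2;print(X,res**.5,"plane y,x:",-(X-O)@t,(X-O)@[-t[1],t[0],0])
for z in(.04,.05):print(onz("wrist",[[260.2,135]],z,s2)[0], (-(onz("wrist",[[260.2,135]],z,s2)[0]-O)@t))
E
```

```text
[ 0.56643893 -0.41621893  0.02419214] [0.0005468] plane y,x: -0.06372431492457276 -0.001364113282148298
[ 0.50671366 -0.46547247  0.04388137] [3.93290035e-05] plane y,x: 0.01369027508458684 -0.001379404318473382
[ 0.5675898  -0.41553458  0.04      ] -0.06504765822515635
[ 0.56822902 -0.41495322  0.05      ] -0.06591068146137001
```

```bash
python3 - <<'E'
from plane import *
s=ld("pg.png");im=cv2.imread("pics/raw_pg.png");n=np.array([-t[1],t[0],0])
for z,lab in((.007,"toe"),):
  L=np.arange(.060,.115,.002)
  for off in(-.016,-.010,0,.010,.016):
    P3=np.array([O+l*t+n*off+[0,0,z] for l in L]);px=project("wrist",P3,s)
    v=[cv2.cvtColor(im,cv2.COLOR_BGR2GRAY)[int(round(y)),int(round(x))] for x,y in px];print(off,[f"{int(l*1000)}:{int(a)}" for l,a in zip(L,v)])
z=.03
for l in(-.03,0,.03):
  W=np.arange(-.04,.041,.002);px=project("wrist",np.array([O+l*t+n*w+[0,0,z] for w in W]),s)
  print(l,[f"{int(round(w*1000))}:{int(cv2.cvtColor(im,cv2.COLOR_BGR2GRAY)[int(round(y)),int(round(x))])}" for w,(x,y) in zip(W,px)])
E
```

```text
-0.016 ['60:174', '62:189', '64:167', '66:167', '68:171', '70:168', '72:168', '74:171', '76:173', '78:174', '80:169', '82:203', '84:156', '86:186', '88:185', '90:187', '92:187', '94:186', '96:193', '98:194', '100:198', '102:202', '104:203', '106:198', '108:193', '110:191', '112:189', '114:187']
-0.01 ['60:231', '62:216', '64:220', '66:219', '68:207', '70:146', '72:171', '74:171', '76:169', '78:171', '80:182', '82:195', '84:198', '86:191', '88:173', '90:212', '92:204', '94:198', '96:195', '98:196', '100:195', '102:199', '104:203', '106:206', '108:213', '110:211', '112:199', '114:188']
0 ['60:252', '62:245', '64:246', '66:243', '68:238', '70:238', '72:205', '74:156', '76:166', '78:164', '80:160', '82:188', '84:194', '86:196', '88:201', '90:175', '92:196', '94:195', '96:194', '98:194', '100:195', '102:196', '104:200', '106:201', '108:204', '110:204', '112:198', '114:191']
0.01 ['60:121', '62:131', '64:103', '66:83', '68:145', '70:147', '72:153', '74:165', '76:167', '78:167', '80:191', '82:188', '84:184', '86:178', '88:201', '90:195', '92:187', '94:184', '96:187', '98:191', '100:190', '1
[... 896 characters left out ...]
20:209', '-18:225', '-16:245', '-14:239', '-12:240', '-10:232', '-8:234', '-6:228', '-4:204', '-2:177', '0:118', '2:120', '4:124', '6:124', '8:125', '10:128', '12:141', '14:147', '16:138', '18:55', '20:59', '22:82', '24:77', '26:86', '28:81', '30:80', '32:80', '34:84', '36:84', '38:84', '40:87']
0.03 ['-40:79', '-38:81', '-36:83', '-34:80', '-32:79', '-30:77', '-28:74', '-26:65', '-24:78', '-22:37', '-20:96', '-18:140', '-16:138', '-14:137', '-12:133', '-10:132', '-8:136', '-6:138', '-4:138', '-2:138', '0:136', '2:134', '4:137', '6:138', '8:140', '10:139', '12:139', '14:137', '16:127', '18:38', '20:84', '22:82', '24:80', '26:85', '28:82', '30:80', '32:80', '34:82', '36:86', '38:89', '40:89']
```

apply_moves(
  plan="-0.03 0 0.6 0 0 0;0 0 0.6 0 0 0;0 0 0.6 0 0 0;0 0 0.5 0 0 0;0 0 0.3 0 0 0;0 0 0.17 0 0 0;0 0 0 0 0 0",
)

```text
time_s: 17.72
position: [0.5308, -0.4469, 0.01]
tcp_rot: [[0.771, 0.637, 0.003], [0.637, -0.771, -0.0], [0.002, 0.002, -1.0]]
force: [-0.5, -0.3, -0.9]
opening: 1.001
grasp_force: 0.0
```

apply_moves(
  plan="0 0 0 0 0 0;0 0 0 0 0 0;0 0 0 0 0 0;0 0 0 0 0 0;0 0 0 0 0 0;0 0 0 0 0 0;0 0 0 0 0 0;0 0 0 0 0 0;0 0 0 0 0 0",
  gripper=-1,
)

```text
time_s: 18.47
position: [0.5303, -0.4471, 0.0118]
tcp_rot: [[0.772, 0.636, 0.003], [0.636, -0.772, -0.002], [0.002, 0.003, -1.0]]
force: [-0.5, 0.7, 3.2]
opening: 0.559
grasp_force: 30.0
```

```bash
sed -i 's/^t=.*/t=np.array([np.cos(np.radians(39.5)),np.sin(np.radians(39.5)),0]);O=np.array([.5164,-.4557,0])+.003*t-.0014*np.array([-t[1],t[0],0])/' plane.py
python3 - <<'E'
from plane import *
s=bot.read_state();p=s["position"];R0=np.array(s["tcp_rot"]);print(p,s["opening"],s["grasp_force"]);toe=O+.087*t
print("s=",(toe-p)@t, "lat",(toe-p)@R0[:,1], R0[:,2])
A=p+[0,0,.19];x,R=inbox(70,60,16,s=(toe-p)@t,g=p[2]);x2,R2=inbox(70,60,0,s=(toe-p)@t,g=p[2]);x2[2]=.2
delta(A,R2,A,R0);delta(x2,R2,A,R2);delta(x,R,x2,R2)
E
```

```text
[ 0.53027021 -0.44709134  0.01177054] 0.5592852839662905 30.00207245349884
s= 0.0738216263678704 lat -0.0008043302689783291 [ 0.00325848 -0.00150697 -0.99999356]
shift [0. 0. 0.] turn [ 0.0004 -0.0005  0.1409] rows>= 7.1
shift [ -4.896 -14.456   0.035] turn [0. 0. 0.] rows>= 18.4
shift [0.122 0.    2.007] turn [ 0.     -0.0444 -0.    ] rows>= 2.4
```

apply_moves(
  plan="0 0 -0.1 0 0 0;0 0 -0.3 0 0 0;0 0 -0.5 0 0 0;0 0 -0.6 0 0 0;0 0 -0.6 0 0 0;0 0 -0.6 0 0 0;0 0 -0.6 0 0 0;0 0 -0.3 0 0 0;0 0 -0.2 0 0 0.008;0 0 0 0 0 0.013",
)

```text
time_s: 19.3
position: [0.5303, -0.4473, 0.2047]
tcp_rot: [[0.85, 0.527, 0.006], [0.527, -0.85, -0.005], [0.003, 0.007, -1.0]]
force: [0.2, -0.2, -7.5]
opening: 0.555
grasp_force: 30.0
```

apply_moves(
  plan="0 0 0 0 0 0.016;0 0 0 0 0 0.016;0 0 0 0 0 0.016;0 0 0 0 0 0.016;0 0 0 0 0 0.016;0 0 0 0 0 0.016;0 0 0 0 0 0.014;0 0 0 0 0 0.01;0 0 0 0 0 0",
)

```text
time_s: 20.05
position: [0.5288, -0.4457, 0.2004]
tcp_rot: [[0.981, -0.196, 0.001], [-0.196, -0.981, 0.001], [0.001, -0.001, -1.0]]
force: [0.2, -0.8, -6.8]
opening: 0.557
grasp_force: 30.0
```

apply_moves(
  plan="-0.1 -0.3 0 0 0 0;-0.16 -0.5 0 0 0 0;-0.2 -0.6 0 0 0 0;-0.24 -0.7 0 0 0 0;-0.24 -0.7 0 0 0 0;-0.24 -0.7 0 0 0 0;-0.24 -0.7 0 0 0 0;-0.24 -0.7 0 0 0 0;-0.24 -0.7 0 0 0 0;-0.24 -0.7 0 0 0 0",
)

```text
time_s: 20.88
position: [0.4851, -0.115, 0.201]
tcp_rot: [[0.981, -0.193, 0.003], [-0.193, -0.981, -0.001], [0.003, 0.001, -1.0]]
force: [1.4, 0.4, -7.6]
opening: 0.562
grasp_force: 30.0
```

apply_moves(
  plan="-0.24 -0.7 0 0 0 0;-0.24 -0.7 0 0 0 0;-0.24 -0.7 0 0 0 0;-0.24 -0.7 0 0 0 0;-0.24 -0.7 0 0 0 0;-0.24 -0.7 0 0 0 0;-0.24 -0.7 0 0 0 0;-0.24 -0.7 0 0 0 0;-0.24 -0.7 0 0 0 0;-0.24 -0.7 0 0 0 0",
)

```text
time_s: 21.72
position: [0.4356, 0.2514, 0.2005]
tcp_rot: [[0.981, -0.193, 0.003], [-0.193, -0.981, -0.002], [0.003, 0.001, -1.0]]
force: [1.8, 0.4, -7.2]
opening: 0.555
grasp_force: 30.0
```

apply_moves(
  plan="-0.2 -0.5 0 0 0 0;-0.18 -0.4 0 0 0 0;-0.06 -0.24 0 0 0 0;0 0 0 0 -0.008 0;0 0 0 0 -0.012 0;0 0 0 0 -0.012 0;0 0 0 0 -0.008 0;0 0 0 0 -0.0044 0;0 0 0 0 0 0;0 0 0 0 0 0",
)

```text
time_s: 22.55
position: [0.427, 0.3092, 0.1996]
tcp_rot: [[0.944, -0.195, -0.266], [-0.188, -0.981, 0.052], [-0.271, 0.001, -0.963]]
force: [0.4, -0.1, -7.4]
opening: 0.555
grasp_force: 30.0
```

```bash
python3 - <<'E'
from plane import *
s=snap("pb.png");print(s["grasp_force"],s["opening"],s["force"])
x,R=inbox(70,60,16,s=.0738,g=.0118);delta(x,R)
# toe profile in hand: project along tool x at sole-top height
im=cv2.cvtColor(cv2.imread("pics/raw_pb.png"),cv2.COLOR_BGR2GRAY);R0=np.array(s["tcp_rot"]);p=s["position"]
for off in(-.018,-.01,0,.01,.018):
    L=np.arange(.044,.090,.002);px=project("wrist",np.array([p+R0@[l,off,.0118-.007] for l in L]),s)
    print(off,[f"{int(round(l*1000))}:{im[int(round(b)),int(round(a))]}" for l,(a,b) in zip(L,px)])
E
```

```text
29.99124974012375 0.5552595829197082 [ 0.36961883 -0.14513397 -7.38088663]
shift [ 0.74  -0.021  1.873] turn [ 0.0001 -0.0007 -0.0001] rows>= 2.4
-0.018 ['44:80', '46:83', '48:83', '50:82', '52:83', '54:83', '56:83', '58:84', '60:87', '62:88', '64:86', '66:107', '68:159', '70:161', '72:119', '74:122', '76:115', '78:113', '80:123', '82:110', '84:84', '86:106', '88:115']
-0.01 ['44:135', '46:137', '48:137', '50:121', '52:104', '54:86', '56:87', '58:86', '60:88', '62:89', '64:91', '66:89', '68:89', '70:95', '72:174', '74:172', '76:173', '78:174', '80:129', '82:130', '84:131', '86:130', '88:131']
0 ['44:162', '46:175', '48:161', '50:164', '52:162', '54:159', '56:105', '58:84', '60:88', '62:88', '64:91', '66:90', '68:90', '70:91', '72:91', '74:75', '76:121', '78:121', '80:121', '82:121', '84:122', '86:122', '88:123']
0.01 ['44:131', '46:132', '48:121', '50:114', '52:86', '54:87', '56:89', '58:89', '60:92', '62:90', '64:91', '66:89', '68:90', '70:105', '72:108', '74:108', '76:108', '78:108', '80:109', '82:109', '84:109', '86:108', '88:108']
0.018 ['44:89', '46:92', '48:91', '50:87', '52:86', '54:84', '56:84', '58:88', '60:89', '62:89', '64:86', '66:112', '68:117', '70:119', '72:117', '74:117', '76:110', '78:112', '80:113', '82:115', '84:118', '86:119', '88:100']
```

```bash
python3 - <<'E'
from plane import *
k=dict(s=.0745,g=.0118);W=[(70,30,16),(70,2.5,16),(82,2.5,16),(82,2.5,8),(87.3,2,8),(87.3,1.5,0)]
x0,R0=None,None
for w in W:
    x,R=inbox(*w,**k);delta(x,R,x0,R0) if x0 is not None else delta(x,R);print(w,x.round(4));x0,R0=x,R
E
```

```text
shift [ 0.889 -0.021  2.45 ] turn [ 0.0001 -0.0007 -0.0001] rows>= 3.1
(70, 30, 16) [0.4359 0.3084 0.0699]
shift [0.152 0.    0.529] turn [0. 0. 0.] rows>= 0.7
(70, 2.5, 16) [0.4359 0.3084 0.0424]
shift [ 0.231 -0.    -0.066] turn [0. 0. 0.] rows>= 0.3
(82, 2.5, 16) [0.4477 0.3061 0.0424]
shift [-0.018 -0.     0.21 ] turn [-0.      0.0222 -0.    ] rows>= 1.1
(82, 2.5, 8) [0.444  0.3068 0.0326]
shift [ 0.106  0.    -0.005] turn [0. 0. 0.] rows>= 0.1
(87.3, 2, 8) [0.4492 0.3058 0.0321]
shift [-0.017  0.     0.22 ] turn [0.     0.0222 0.    ] rows>= 1.1
(87.3, 1.5, 0) [0.4468 0.3062 0.0213]
```

apply_moves(
  plan="0.18 -0.02 0.35 0 -0.0007 0;0.18 0 0.5 0 0 0;0.18 0 0.5 0 0 0;0.18 0 0.5 0 0 0;0.17 0 0.4 0 0 0;0 0 0.2 0 0 0;0 0 0 0 0 0;0 0 0 0 0 0",
)

```text
time_s: 23.27
position: [0.4346, 0.3093, 0.0704]
tcp_rot: [[0.943, -0.194, -0.272], [-0.187, -0.981, 0.053], [-0.277, 0.001, -0.961]]
force: [0.6, 1.3, -6.8]
opening: 0.558
grasp_force: 30.0
```

```bash
python3 - <<'E'
from plane import *
k=dict(s=.0745,g=.0118);s=snap("pc.png");p=s["position"];R0=np.array(s["tcp_rot"])
delta(*inbox(70,2.5,16,**k))
v=np.array([BX([.078,y/1000,.028]) for y in(-17.5,56.5)]+[BX([.09,y/1000,.028]) for y in(-17.5,56.5)]+[BX([.090,-.0695,.06]),BX([.09,.0695,.06])])
print(project("wrist",v,s).round(1).tolist())
print("toe",project("wrist",[p+R0@[.0745,0,.0118-.007]],s))
c0=(120,0,400,240)
cv2.imwrite("pics/pcc.png",cv2.resize(cv2.imread("pics/raw_pc.png")[0:220,120:400],None,fx=2.7,fy=2.7,interpolation=cv2.INTER_CUBIC))
E
```

```text
shift [0.167 0.022 0.55 ] turn [-0.0001 -0.0002  0.    ] rows>= 0.7
[[315.9, 89.0], [206.7, 89.0], [316.9, 71.9], [205.7, 71.9], [408.2, 87.9], [174.3, 82.1]]
toe [[260.59131647 105.24144228]]
```

View pics/pcc.png

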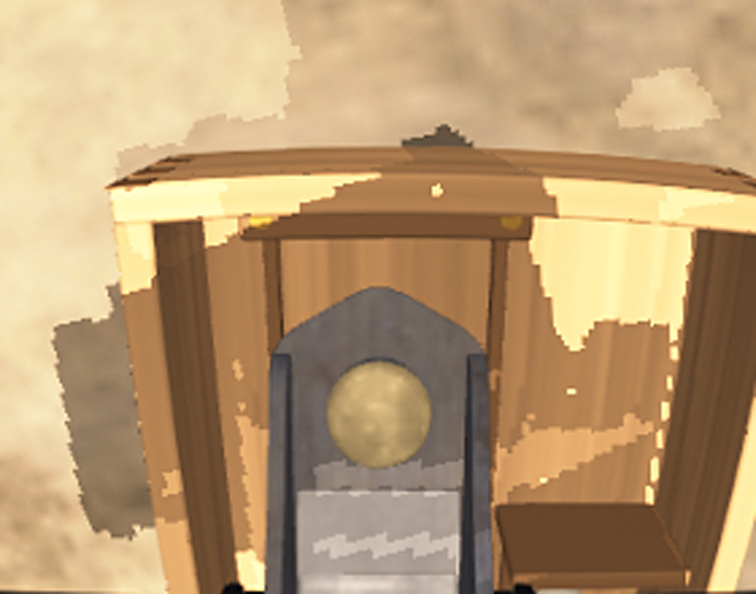

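The bar's inner edge is at crop y≈238 spanning x 243–531, the toe tip at (380,288); the bay centre is about 1.5–2 mm further right (box −y), so I correct for that.

apply_moves(
  plan="0.06 0.03 0.2 0 0 0;0.06 0.03 0.2 0 0 0;0.05 0 0.15 0 0 0;0 0 0 0 0 0;0.1 0 -0.03 0 0 0;0.13 0 -0.04 0 0 0;0 0 0 0 0 0;0 0 0 0 0 0",
)

```text
time_s: 23.98
position: [0.4486, 0.3038, 0.0417]
tcp_rot: [[0.943, -0.196, -0.269], [-0.188, -0.981, 0.054], [-0.274, -0.0, -0.962]]
force: [-0.3, -0.4, -5.9]
opening: 0.558
grasp_force: 30.0
```

```bash
cat >> plane.py <<'E'
BX=lambda v:np.array([.4302,.2878,0])+Ro.from_euler('z',-11.2,degrees=True).apply(v)
E
python3 - <<'E'
from plane import *
k=dict(s=.0745,g=.0118);s=bot.read_state();print(s["force"],s["moment"],s["opening"])
delta(*inbox(82,2.5,16,**k));delta(*inbox(82,2.5,8,**k))
E
```

```text
[-0.33043835 -0.44699806 -5.85649096] [-0.08950336 -0.40263872 -0.06299794] 0.5584028515039814
shift [-0.029 -0.005 -0.006] turn [-0.0001 -0.0002 -0.0002] rows>= 0.0
shift [-0.048 -0.005  0.204] turn [-0.0001  0.022  -0.0002] rows>= 1.1
```

apply_moves(
  plan="-0.012 0 0.051 0 0.0055 0;-0.012 0 0.051 0 0.0055 0;-0.012 0 0.051 0 0.0055 0;-0.012 0 0.051 0 0.0055 0;0.05 0 -0.002 0 0 0;0.056 0 -0.002 0 0 0;0 0 0 0 0 0;0 0 0 0 0 0",
)

```text
time_s: 24.65
position: [0.4491, 0.3036, 0.0316]
tcp_rot: [[0.971, -0.196, -0.137], [-0.194, -0.981, 0.028], [-0.14, -0.0, -0.99]]
force: [0.5, -0.1, -8.0]
opening: 0.558
grasp_force: 30.0
```

```bash
python3 - <<'E'
from plane import *
k=dict(s=.0745,g=.0118);s=bot.read_state();print(s["force"],s["moment"],s["opening"])
delta(*inbox(87.3,2,8,**k));delta(*inbox(87.3,1.5,0,**k))
E
```

```text
[ 0.48627317 -0.06209456 -7.9763685 ] [-0.10498849 -0.21648283  0.01238446] 0.5584689409816892
shift [-0.008 -0.006 -0.007] turn [-0.0001  0.0002 -0.0002] rows>= 0.0
shift [-0.024 -0.006  0.212] turn [-0.0001  0.0224 -0.0002] rows>= 1.1
```

apply_moves(
  plan="-0.006 0 0.053 0 0.0056 0;-0.006 0 0.053 0 0.0056 0;-0.006 0 0.053 0 0.0056 0;-0.006 0 0.053 0 0.0056 0;0 0 0 0 0 0;0 0 0 0 0 0;0 0 0 0 0 0",
)

```text
time_s: 25.23
position: [0.446, 0.3039, 0.0211]
tcp_rot: [[0.981, -0.195, -0.002], [-0.195, -0.981, -0.0], [-0.002, 0.001, -1.0]]
force: [0.1, -1.1, -7.1]
opening: 0.564
grasp_force: 30.0
```

```bash
python3 - <<'E'
from plane import *
k=dict(s=.0745,g=.0118);s=bot.read_state();print(s["force"],s["moment"],s["opening"])
delta(*inbox(87.3,0,0,**k))
E
```

```text
[ 0.08975695 -1.11969693 -7.09632862] [-0.05123737  0.06905441 -0.0405667 ] 0.5636297048551739
shift [ 0.008 -0.013  0.025] turn [ 0.0001  0.0003 -0.0002] rows>= 0.0
```

apply_moves(
  plan="0 0 0.02 0 0.0003 0;0 0 0.012 0 0 0;0 0 0 0 0 0;0 0 0 0 0 0",
)

```text
time_s: 25.57
position: [0.4463, 0.3039, 0.0198]
tcp_rot: [[0.981, -0.195, 0.002], [-0.195, -0.981, -0.001], [0.002, 0.0, -1.0]]
force: [0.4, -1.1, -2.9]
opening: 0.557
grasp_force: 30.0
```

apply_moves(
  plan="0 0 0 0 0 0;0 0 0 0 0 0;0 0 0 0 0 0;0 0 0 0 0 0;0 0 0 0 0 0",
  gripper=0.34,
)

```text
time_s: 25.98
position: [0.4456, 0.304, 0.0196]
tcp_rot: [[0.981, -0.195, 0.001], [-0.195, -0.981, -0.001], [0.001, 0.0, -1.0]]
force: [-0.8, 0.6, -0.5]
opening: 0.666
grasp_force: 0.0
```

apply_moves(
  plan="0 0 -0.05 0 0 0;0 0 -0.15 0 0 0;0 0 -0.3 0 0 0;0 0 -0.6 0 0 0;0 0 -0.8 0 0 0;0 0 -0.8 0 0 0;0 0 -0.8 0 0 0;0 0 -0.5 0 0 0;0 0 0 0 0 0;0 0 0 0 0 0",
)

```text
time_s: 26.82
position: [0.4462, 0.3045, 0.2217]
tcp_rot: [[0.981, -0.195, 0.005], [-0.195, -0.981, 0.001], [0.005, -0.002, -1.0]]
force: [-0.1, 0.3, -0.7]
opening: 0.668
grasp_force: 0.0
```

```bash
python3 - <<'E'
from plane import *
s=snap("pd.png");print(s["position"],s["tcp_rot"].round(3).tolist())
im=cv2.imread("pics/raw_pd.png");g=cv2.cvtColor(im,cv2.COLOR_BGR2GRAY);hsv=cv2.cvtColor(im,cv2.COLOR_BGR2HSV)
o=BX([.0003,.0195,.008]);b=lambda v:o+Ro.from_euler('z',-11.2,degrees=True).apply(v)
print("knob pred",project("wrist",[b([.06,0,.05]),b([.06,0,.03])],s))
m=cv2.inRange(hsv,(18,60,80),(32,255,255));x,y=project("wrist",[b([.06,0,.045])],s)[0]
n,l,st,ce=cv2.connectedComponentsWithStats(m)
for i in range(1,n):
    if st[i,4]>60 and np.hypot(*(ce[i]-[x,y]))<50: print(st[i],ce[i].round(1))
for off in(-.01,0,.01):
    L=np.arange(.060,.094,.002);px=project("wrist",np.array([b([l,off,.007]) for l in L]),s)
    print("toe",off,[f"{int(round(q*1000))}:{g[int(round(c)),int(round(a))]}" for q,(a,c) in zip(L,px)])
for l in(-.02,.03,.06):
    W=np.arange(-.036,.037,.002);px=project("wrist",np.array([b([l,w,.042]) for w in W]),s)
    print(l,[f"{int(round(q*1000))}:{g[int(round(c)),int(round(a))]}" for q,(a,c) in zip(W,px) if 0<=a<512 and 0<=c<384])
E
```

```text
[0.44615278 0.30449957 0.22166339] [[0.981, -0.195, 0.005], [-0.195, -0.981, 0.001], [0.005, -0.002, -1.0]]
knob pred [[260.35379374 130.34571667]
 [260.34583087 129.25744537]]
[208  98 135   9 887] [274.3 101.4]
[201 107  17  61 417] [212.2 138.2]
[223 111  15  57 625] [229.  139.6]
[ 283  110   43   70 2121] [305.2 138.5]
[239 116   5  52 103] [239.7 139.8]
[252 121  18  18 232] [260.6 129.8]
toe -0.01 ['60:213', '62:201', '64:144', '66:162', '68:171', '70:172', '72:173', '74:173', '76:177', '78:164', '80:188', '82:187', '84:191', '86:207', '88:94', '90:84', '92:215']
toe 0 ['60:248', '62:245', '64:240', '66:239', '68:235', '70:143', '72:163', '74:164', '76:165', '78:164', '80:189', '82:187', '84:191', '86:193', '88:94', '90:97', '92:216']
toe 0.01 ['60:202', '62:188', '64:137', '66:142', '68:162', '70:162', '72:166', '74:169', '76:161', '78:164', '80:185', '82:187', '84:191', '86:206', '88:95', '90:106', '92:222']
-0.02 ['-36:105', '-34:85', '-32:148', '-30:122', '-28:115', '-26:67', '-24:88', '-22:102', '-20:38', '-18:84', '-16:143', '-14:156', '-12:172', '-10:173', '-8:166', '-6
[... 277 characters left out ...]
197', '-24:183', '-22:144', '-20:69', '-18:226', '-16:254', '-14:236', '-12:249', '-10:248', '-8:247', '-6:237', '-4:249', '-2:249', '0:246', '2:233', '4:232', '6:235', '8:236', '10:239', '12:237', '14:236', '16:238', '18:120', '20:79', '22:158', '24:179', '26:205', '28:184', '30:194', '32:237', '34:230', '36:229']
0.06 ['-36:220', '-34:222', '-32:218', '-30:158', '-28:168', '-26:97', '-24:117', '-22:125', '-20:103', '-18:174', '-16:178', '-14:174', '-12:160', '-10:159', '-8:207', '-6:216', '-4:229', '-2:245', '0:245', '2:242', '4:224', '6:210', '8:218', '10:165', '12:173', '14:169', '16:156', '18:130', '20:115', '22:141', '24:220', '26:230', '28:148', '30:158', '32:201', '34:215', '36:220']
```

apply_moves(
  plan="0.3 0.6 0 0 0 0;0.37 0.7 0 0 0 0;0.37 0.7 0 0 0 0;0.37 0.7 0 0 0 0;0.37 0.7 0 0 0 0;0.37 0.7 0 0 0 0;0.37 0.7 0 0 0 0;0.37 0.7 0 0 0 0;0.37 0.7 0 0 0 0;0 0.1 0 0 0 -0.01",
  gripper=0.2,
)

```text
time_s: 27.7
position: [0.5455, -0.0429, 0.2176]
tcp_rot: [[0.991, -0.137, -0.0], [-0.137, -0.991, -0.003], [0.0, 0.003, -1.0]]
force: [0.1, -0.1, -0.2]
opening: 0.6
grasp_force: 0.0
```

apply_moves(
  plan="0 0 0.1 0 0 -0.018;0 0 0.1 0 0 -0.018;0 0 0.1 0 0 -0.018;0 0 0.1 0 0 -0.018;0 0 0.1 0 0 -0.018;0 0 0.1 0 0 -0.018;0 0 0.1 0 0 -0.018;0 0 0.1 0 0 -0.018;0 0 0.1 0 0 -0.018;0 0 0.1 0 0 -0.018",
)

```text
time_s: 28.53
position: [0.5419, -0.0362, 0.1671]
tcp_rot: [[0.538, 0.843, -0.005], [0.843, -0.538, 0.001], [-0.002, -0.004, -1.0]]
force: [-0.3, -0.3, -0.3]
opening: 0.601
grasp_force: 0.0
```

apply_moves(
  plan="0 0 0.1 0 0 -0.018;0 0 0.1 0 0 -0.018;0 0 0.1 0 0 -0.018;0 0 0 0 0 -0.005;0 0 0 0 0 0;0 0 0 0 0 0",
)

```text
time_s: 29.03
position: [0.5425, -0.0364, 0.153]
tcp_rot: [[0.202, 0.979, -0.003], [0.979, -0.202, 0.0], [-0.0, -0.003, -1.0]]
force: [-0.0, -0.3, 0.7]
opening: 0.603
grasp_force: 0.0
```

```bash
cat > lid.py <<'E'
from plane import *
LC=np.array([.5465,-.0366,0]);LY=78.2
def lidp(v,c=None,y=None):
    return (LC if c is None else c)+Ro.from_euler('z',LY if y is None else y,degrees=True).apply(v)
E
python3 - <<'E'
from lid import *
s=snap("ld.png");print(s["position"]);delta(LC+[0,0,.1],down(LY-90))
g=cv2.cvtColor(cv2.imread("pics/raw_ld.png"),cv2.COLOR_BGR2GRAY)
def prof(a,b,z,lab):
    N=41;T=np.linspace(0,1,N);P3=np.array([lidp(np.array(a)*(1-q)+np.array(b)*q+[0,0,z]) for q in T]);px=project("wrist",P3,s)
    v=cv2.remap(g,px[None,:,0].astype(np.float32),px[None,:,1].astype(np.float32),cv2.INTER_LINEAR)[0].astype(float)
    d=np.abs(np.diff(v));k=d.argsort()[::-1][:3];q=(T[k]+T[k+1])/2
    print(lab,[(np.round((np.array(a)*(1-x)+np.array(b)*x)*1000,1)[:2].tolist(),int(d[j])) for x,j in zip(q,k)])
for y in(-.06,-.03,0,.03,.06): prof([.08,y,0],[.12,y,0],.015,f"x-edge y={y}")
for x in(.05,.08): prof([x,-.06,0],[x,-.10,0],.015,f"-y edge x={x}");prof([x,.06,0],[x,.10,0],.015,f"+y edge x={x}")
for y in(0,): prof([.03,y,0],[.06,y,0],.037,"handle end")
for x in(.0,.03): prof([x,0,0],[x,.03,0],.037,"h+");prof([x,0,0],[x,-.03,0],.037,"h-")
E
```

```text
[ 0.54246883 -0.03635395  0.15303817]
shift [0.012 0.074 1.069] turn [-0.0003  0.0001  0.0004] rows>= 1.3
x-edge y=-0.06 [([96.5, -60.0], 36), ([97.5, -60.0], 35), ([118.5, -60.0], 10)]
x-edge y=-0.03 [([96.5, -30.0], 39), ([97.5, -30.0], 27), ([98.5, -30.0], 8)]
x-edge y=0 [([97.5, 0.0], 36), ([96.5, 0.0], 21), ([80.5, 0.0], 6)]
x-edge y=0.03 [([97.5, 30.0], 34), ([98.5, 30.0], 21), ([99.5, 30.0], 10)]
x-edge y=0.06 [([98.5, 60.0], 39), ([97.5, 60.0], 31), ([99.5, 60.0], 26)]
-y edge x=0.05 [([50.0, -79.5], 47), ([50.0, -82.5], 40), ([50.0, -78.5], 30)]
+y edge x=0.05 [([50.0, 91.5], 50), ([50.0, 75.5], 38), ([50.0, 76.5], 32)]
-y edge x=0.08 [([80.0, -79.5], 13), ([80.0, -78.5], 8), ([80.0, -76.5], 6)]
+y edge x=0.08 [([80.0, 76.5], 24), ([80.0, 75.5], 22), ([80.0, 77.5], 16)]
handle end [([48.4, 0.0], 42), ([45.4, 0.0], 35), ([44.6, 0.0], 29)]
h+ [([0.0, 0.4], 45), ([0.0, 4.9], 38), ([0.0, 4.1], 37)]
h- [([0.0, -8.6], 40), ([0.0, -9.4], 32), ([0.0, -24.4], 21)]
h+ [([30.0, 6.4], 47), ([30.0, 7.1], 25), ([30.0, 4.1], 9)]
h- [([30.0, -10.1], 38), ([30.0, -9.4], 35), ([30.0, -10.9], 27)]
```

```bash
cat >> lid.py <<'E'
LC=lidp([-.0017,-.0016,0]);LY=77.8
E
python3 - <<'E'
from lid import *
print(LC);delta(LC+[0,0,.018],down(LY-90))
E
```

```text
[ 0.54771854 -0.03859127  0.        ]
shift [-0.021  0.109  2.709] turn [-0.0003  0.0001  0.0015] rows>= 3.3
```

apply_moves(
  plan="-0.02 0.1 0.4 0 0 0.0015;0 0 0.6 0 0 0;0 0 0.6 0 0 0;0 0 0.5 0 0 0;0 0 0.35 0 0 0;0 0 0.22 0 0 0;0 0 0 0 0 0;0 0 0 0 0 0",
)

```text
time_s: 29.75
position: [0.5486, -0.0388, 0.021]
tcp_rot: [[0.211, 0.978, 0.0], [0.978, -0.211, -0.001], [-0.001, 0.0, -1.0]]
force: [-0.1, 0.6, 0.4]
opening: 0.598
grasp_force: 0.0
```

apply_moves(
  plan="0 0 0 0 0 0;0 0 0 0 0 0;0 0 0 0 0 0;0 0 0 0 0 0;0 0 0 0 0 0;0 0 0 0 0 0;0 0 0 0 0 0;0 0 0 0 0 0;0 0 0 0 0 0",
  gripper=-1,
)

```text
time_s: 30.5
position: [0.5486, -0.0388, 0.0212]
tcp_rot: [[0.21, 0.978, 0.001], [0.978, -0.21, -0.001], [-0.001, 0.001, -1.0]]
force: [-0.3, -0.1, -0.1]
opening: 0.034
grasp_force: 0.0
```

```bash
python3 - <<'E'
from lid import *
s=bot.read_state();p=s["position"];R0=np.array(s["tcp_rot"]);print(s["opening"],s["grasp_force"],s["force"],np.degrees(np.arctan2(R0[1,0],R0[0,0])))
off=R0.T@(LC-p);print("lid centre in tool",off)
A=p+[0,0,.16];Rt=down(-11.2-90);tgt=BX([0,0,.053])-Rt@np.r_[off[:2],0];tgt[2]=p[2]+.053
print("tgt",tgt);delta(A,Rt,A,R0);B=tgt.copy();B[2]=A[2];delta(B,Rt,A,Rt);print(ik(B,Rt,s["joint_positions"]),ik(tgt,Rt))
E
```

```text
0.034075420937862574 0.0 [-0.34494193 -0.12482064 -0.13770607] 77.8621149939933
lid centre in tool [ 2.7332841e-05 -9.3279979e-04  2.1235709e-02]
tgt [0.42999201 0.28689027 0.07423649]
shift [0. 0. 0.] turn [ 2.000e-04 -0.000e+00  2.474e-01] rows>= 12.5
shift [-3.592 -5.929  0.   ] turn [0. 0. 0.] rows>= 8.4
(array([ 21.3,  23.5,  98.8,  -0. ,  57.7, 122.5]), np.float64(1.3676593223091422e-27)) (array([ 21.3,  33.3, 103.9,  -0. ,  42.8, 122.5]), np.float64(1.25091315255885e-26))
```

Fingers closed on air: comparing with the candle grip (0.20 opening on a 23 mm stub), the pads effectively end ~16 mm short of the TCP. Go deeper, watching force.

apply_moves(
  plan="0 0 -0.3 0 0 0;0 0 0 0 0 0;0 0 0 0 0 0;0 0 0 0 0 0;0 0 0 0 0 0;0 0 0 0 0 0",
  gripper=0,
)

```text
time_s: 31.0
position: [0.5483, -0.0387, 0.0358]
tcp_rot: [[0.21, 0.978, -0.0], [0.978, -0.21, -0.001], [-0.001, 0.0, -1.0]]
force: [-0.2, -0.7, -1.2]
opening: 0.406
grasp_force: 0.0
```

apply_moves(
  plan="0 -0.02 0 0 0 0;0 0 0 0 0 0;0 0 0.3 0 0 0;0 0 0.06 0 0 0;0 0 0.06 0 0 0;0 0 0 0 0 0;0 0 0 0 0 0",
)

```text
time_s: 31.58
position: [0.5476, -0.0386, 0.0152]
tcp_rot: [[0.21, 0.978, 0.001], [0.978, -0.21, -0.001], [-0.001, 0.001, -1.0]]
force: [-0.2, -0.9, 0.9]
opening: 0.5
grasp_force: 0.0
```

apply_moves(
  plan="0 0 0.06 0 0 0;0 0 0.06 0 0 0;0 0 0 0 0 0;0 0 0 0 0 0",
)

```text
time_s: 31.92
position: [0.5475, -0.0386, 0.0092]
tcp_rot: [[0.21, 0.978, 0.0], [0.978, -0.21, -0.001], [-0.001, 0.001, -1.0]]
force: [-0.1, 0.5, 0.1]
opening: 0.498
grasp_force: 0.0
```

apply_moves(
  plan="0 0 0 0 0 0;0 0 0 0 0 0;0 0 0 0 0 0;0 0 0 0 0 0;0 0 0 0 0 0;0 0 0 0 0 0;0 0 0 0 0 0",
  gripper=-1,
)

```text
time_s: 32.5
position: [0.5477, -0.0386, 0.0093]
tcp_rot: [[0.21, 0.978, 0.001], [0.978, -0.21, -0.001], [-0.001, 0.001, -1.0]]
force: [-0.0, 0.0, 1.0]
opening: 0.179
grasp_force: 30.0
```

```bash
python3 - <<'E'
from lid import *
s=bot.read_state();p=s["position"];R0=np.array(s["tcp_rot"])
off=R0.T@(LC-p);off[1]=0;print("lid centre in tool",off)
A=p+[0,0,.15];Rt=down(-11.2-90);tgt=BX([0,0,.053])-Rt@np.r_[off[:2],0];tgt[2]=p[2]+.053
print("tgt",tgt.tolist());delta(A,Rt,A,R0);B=tgt.copy();B[2]=A[2];delta(B,Rt,A,Rt)
E
```

```text
lid centre in tool [2.72356887e-05 0.00000000e+00 9.30357350e-03]
tgt [0.4301732830107133, 0.287805290106334, 0.06230355225314191]
shift [0. 0. 0.] turn [ 2.000e-04 -0.000e+00  2.474e-01] rows>= 12.5
shift [-3.573 -5.947  0.   ] turn [0. 0. 0.] rows>= 8.4
```

apply_moves(
  plan="0 0 -0.05 0 0 0;0 0 -0.15 0 0 0;0 0 -0.3 0 0 0;0 0 -0.5 0 0 0;0 0 -0.5 0 0 0;0 0 -0.5 0 0 0;0 0 -0.5 0 0 0;0 0 -0.3 0 0 0;0 0 -0.2 0 0 0.005;0 0 0 0 0 0.01",
)

```text
time_s: 33.33
position: [0.5488, -0.0387, 0.1622]
tcp_rot: [[0.303, 0.953, 0.006], [0.953, -0.303, -0.002], [-0.0, 0.006, -1.0]]
force: [0.5, 0.3, -2.7]
opening: 0.182
grasp_force: 30.0
```

```bash
python3 - <<'E'
from lid import *
print(onz("scene",np.array([[325,268]])/1.5625,0),onz("side",np.array([[423,270]])/1.5625,0))
E
```

```text
[[0.70525423 0.21258759 0.        ]] [[0.70366388 0.22356443 0.        ]]
```

apply_moves(
  plan="0 0 0 0 0 0.014;0 0 0 0 0 0.017;0 0 0 0 0 0.017;0 0 0 0 0 0.017;0 0 0 0 0 0.017;0 0 0 0 0 0.017;0 0 0 0 0 0.017;0 0 0 0 0 0.017;0 0 0 0 0 0.017;0 0 0 0 0 0.017",
)

```text
time_s: 34.17
position: [0.5469, -0.0383, 0.1594]
tcp_rot: [[0.978, 0.209, -0.0], [0.209, -0.978, -0.001], [-0.0, 0.001, -1.0]]
force: [-0.0, 0.4, -3.0]
opening: 0.175
grasp_force: 30.0
```

apply_moves(
  plan="0 0 0 0 0 0.017;0 0 0 0 0 0.017;0 0 0 0 0 0.017;0 0 0 0 0 0.0144;0 0 0 0 0 0;0 0 0 0 0 0",
)

```text
time_s: 34.67
position: [0.5471, -0.0383, 0.1593]
tcp_rot: [[0.981, -0.192, 0.0], [-0.192, -0.981, -0.001], [0.0, 0.001, -1.0]]
force: [0.3, -0.0, -2.7]
opening: 0.176
grasp_force: 30.0
```

apply_moves(
  plan="-0.18 -0.3 0 0 0 0;-0.32 -0.535 0 0 0 0;-0.41 -0.684 0 0 0 0;-0.41 -0.684 0 0 0 0;-0.41 -0.684 0 0 0 0;-0.41 -0.684 0 0 0 0;-0.41 -0.684 0 0 0 0;-0.41 -0.684 0 0 0 0;-0.32 -0.535 0 0 0 0;-0.18 -0.3 0 0 0 0",
)

```text
time_s: 35.5
position: [0.4319, 0.2814, 0.1591]
tcp_rot: [[0.982, -0.189, 0.0], [-0.189, -0.982, 0.0], [-0.0, -0.0, -1.0]]
force: [0.3, -0.4, -2.7]
opening: 0.178
grasp_force: 30.0
```

apply_moves(
  plan="-0.11 -0.176 0 0 0 0;0 0 0.3 0 0 0;0 0 0.4 0 0 0;0 0 0.4 0 0 0;0 0 0.2 0 0 0;0 0 0.1 0 0 0;0 0 0 0 0 0;0 0 0 0 0 0",
)

```text
time_s: 36.17
position: [0.431, 0.2878, 0.0892]
tcp_rot: [[0.981, -0.195, 0.001], [-0.195, -0.981, -0.001], [0.001, 0.0, -1.0]]
force: [0.1, -0.1, -3.0]
opening: 0.178
grasp_force: 30.0
```

```bash
python3 - <<'E'
from lid import *
s=snap("lb.png");tgt=np.array([0.43017,0.28781,0.0623]);print(s["force"],s["opening"]);delta(tgt,down(-101.2))
g=cv2.cvtColor(cv2.imread("pics/raw_lb.png"),cv2.COLOR_BGR2GRAY);p=s["position"];R0=np.array(s["tcp_rot"]);top=p[2]-.0093+.015
def prof(f,a,b,lab):
    T=np.linspace(a,b,41);px=project("wrist",np.array([f(q) for q in T]),s)
    v=cv2.remap(g,px[None,:,0].astype(np.float32),px[None,:,1].astype(np.float32),cv2.INTER_LINEAR)[0].astype(float)
    d=np.abs(np.diff(v));k=d.argsort()[::-1][:3];print(lab,[(round(float(T[j]+T[j+1])*500,1),int(d[j])) for j in k])
tl=lambda x,y:np.r_[(p+R0@[x,y,0])[:2],top]
for y in(-.06,-.03,0,.03,.06):prof(lambda q:tl(q,y),.085,.115,f"lid x-edge {y}")
for x in(.06,.085):
  for sg in(1,-1):prof(lambda q:tl(x,sg*q),.065,.095,f"lid y{sg} x={x}")
for y in(-.06,-.03,0,.03,.06):prof(lambda q:BX([q,y,.06]),.085,.115,f"box x-edge {y}")
for x in(.085,):
  for sg in(1,-1):prof(lambda q:BX([x,sg*q,.06]),.06,.095,f"box y{sg}")
E
```

```text
[ 0.11992363 -0.08428674 -3.03046502] 0.1783306865191533
shift [-0.023  0.008  0.546] turn [-0.     -0.0004 -0.    ] rows>= 0.7
lid x-edge -0.06 [(98.1, 17), (98.9, 16), (99.6, 6)]
lid x-edge -0.03 [(99.6, 29), (98.1, 27), (98.9, 26)]
lid x-edge 0 [(98.9, 37), (98.1, 26), (99.6, 9)]
lid x-edge 0.03 [(98.1, 33), (98.9, 29), (92.1, 14)]
lid x-edge 0.06 [(98.1, 26), (99.6, 24), (98.9, 9)]
lid y1 x=0.06 [(86.4, 93), (76.6, 20), (77.4, 15)]
lid y-1 x=0.06 [(78.1, 20), (77.4, 15), (66.9, 5)]
lid y1 x=0.085 [(81.9, 67), (93.9, 35), (81.1, 26)]
lid y-1 x=0.085 [(78.1, 21), (77.4, 15), (66.9, 5)]
box x-edge -0.06 [(104.1, 31), (104.9, 23), (112.4, 12)]
box x-edge -0.03 [(104.9, 59), (104.1, 16), (105.6, 13)]
box x-edge 0 [(104.9, 31), (104.1, 24), (89.9, 6)]
box x-edge 0.03 [(104.9, 51), (105.6, 22), (104.1, 16)]
box x-edge 0.06 [(104.9, 18), (104.1, 16), (103.4, 5)]
box y1 [(92.8, 16), (93.7, 13), (68.3, 12)]
box y-1 [(92.8, 16), (91.9, 12), (67.4, 9)]
```

```bash
python3 - <<'E'
from lid import *
for fn in("pd.png","pc.png","c4.png"):
    s=ld(fn);g=cv2.GaussianBlur(cv2.cvtColor(cv2.imread("pics/raw_"+fn),cv2.COLOR_BGR2GRAY),(3,3),0)
    def prof(f,a,b,lab):
        T=np.linspace(a,b,int((b-a)*1000)+1);px=project("wrist",np.array([f(q) for q in T]),s)
        v=cv2.remap(g,px[None,:,0].astype(np.float32),px[None,:,1].astype(np.float32),cv2.INTER_LINEAR)[0].astype(float)
        d=np.abs(np.diff(v));k=d.argsort()[::-1][:4];print(fn,lab,[(round(float(T[j]+T[j+1])*500,1),int(d[j])) for j in k])
    if fn!="c4.png":
        for y in(-.05,-.025,0,.03,.05):prof(lambda q:BX([q,y,.06]),.083,.107,f"x {y}")
        for x in(.03,.06,.08):
            for sg in(1,-1):prof(lambda q:BX([x,sg*q,.06]),.063,.087,f"y{sg} x={x}")
    else:
        for y in(-.03,0,.03):prof(lambda q:BX([-q,y,.06]),.083,.107,f"-x {y}")
        for x in(-.08,-.05,-.02):
            for sg in(1,-1):prof(lambda q:BX([x,sg*q,.06]),.063,.087,f"y{sg} x={x}")
E
```

```text
pd.png x -0.05 [(90.8, 46), (84.6, 37), (91.9, 35), (99.2, 31)]
pd.png x -0.025 [(90.8, 43), (89.8, 38), (83.5, 30), (99.2, 27)]
pd.png x 0 [(90.8, 53), (89.8, 42), (86.7, 36), (85.6, 28)]
pd.png x 0.03 [(90.8, 51), (89.8, 47), (86.7, 37), (85.6, 33)]
pd.png x 0.05 [(89.8, 51), (90.8, 49), (86.7, 46), (85.6, 46)]
pd.png y1 x=0.03 [(70.8, 53), (69.8, 52), (63.5, 51), (64.6, 47)]
pd.png y-1 x=0.03 [(68.7, 50), (67.7, 46), (69.8, 37), (77.1, 21)]
pd.png y1 x=0.06 [(63.5, 63), (70.8, 63), (69.8, 45), (64.6, 40)]
pd.png y-1 x=0.06 [(68.7, 51), (67.7, 43), (69.8, 40), (77.1, 29)]
pd.png y1 x=0.08 [(70.8, 53), (64.6, 51), (63.5, 45), (69.8, 42)]
pd.png y-1 x=0.08 [(68.7, 66), (69.8, 37), (67.7, 36), (77.1, 21)]
pc.png x -0.05 [(90.8, 84), (99.2, 73), (89.8, 51), (104.4, 50)]
pc.png x -0.025 [(99.2, 65), (98.1, 34), (104.4, 31), (89.8, 26)]
pc.png x 0 [(104.4, 38), (84.6, 33), (90.8, 30), (99.2, 16)]
pc.png x 0.03 [(96.0, 67), (99.2, 54), (104.4, 54), (98.1, 47)]
pc.png x 0.05 [(87.7, 67), (104.4, 61), (99.2, 53), (90.8, 50)]
pc.png y1 x=0.03 [(70.8, 36), (69.8, 35), (78.1, 8), (72.9, 7)]
pc
[... 223 characters left out ...]
), (69.8, 57), (71.9, 17), (78.1, 8)]
pc.png y-1 x=0.08 [(68.7, 72), (67.7, 58), (69.8, 20), (77.1, 18)]
c4.png -x -0.03 [(86.7, 30), (99.2, 28), (87.7, 25), (85.6, 22)]
c4.png -x 0 [(99.2, 27), (90.8, 27), (98.1, 21), (91.9, 19)]
c4.png -x 0.03 [(99.2, 55), (98.1, 49), (100.2, 31), (84.6, 27)]
c4.png y1 x=-0.08 [(74.0, 34), (68.7, 29), (69.8, 25), (72.9, 22)]
c4.png y-1 x=-0.08 [(65.6, 38), (64.6, 33), (70.8, 29), (69.8, 26)]
c4.png y1 x=-0.05 [(69.8, 54), (68.7, 53), (67.7, 30), (70.8, 28)]
c4.png y-1 x=-0.05 [(70.8, 53), (69.8, 52), (63.5, 49), (64.6, 47)]
c4.png y1 x=-0.02 [(68.7, 66), (69.8, 49), (67.7, 30), (70.8, 24)]
c4.png y-1 x=-0.02 [(69.8, 47), (70.8, 46), (68.7, 26), (78.1, 22)]
```

apply_moves(
  plan="-0.015 0 0.15 0 -0.0004 0;0 0 0.15 0 0 0;0 0 0.06 0 0 0;0 0 0.06 0 0 0;0 0 0.05 0 0 0;0 0 0 0 0 0;0 0 0 0 0 0",
)

```text
time_s: 36.8
position: [0.4295, 0.2881, 0.0652]
tcp_rot: [[0.981, -0.194, -0.002], [-0.194, -0.981, -0.001], [-0.002, 0.001, -1.0]]
force: [0.9, -0.1, -3.0]
opening: 0.179
grasp_force: 30.0
```

```bash
python3 - <<'E'
from lid import *
s=bot.read_state();print(s["force"],s["moment"],s["grasp_force"]);delta([0.43017+.0003,0.28781+.0002,0.0623],down(-101.2))
E
```

```text
[ 0.877167   -0.07277034 -2.99980332] [-0.00298948  0.13286466  0.01220233] 29.997076392173767
shift [ 0.019 -0.002  0.058] turn [ 0.0002  0.0003 -0.    ] rows>= 0.1
```

apply_moves(
  plan="0.01 0 0.02 0 0 0;0 0 0.02 0 0 0;0 0 0.015 0 0 0;0 0 0 0 0 0;0 0 0 0 0 0",
)

```text
time_s: 37.22
position: [0.4301, 0.288, 0.0626]
tcp_rot: [[0.981, -0.194, -0.002], [-0.194, -0.981, -0.0], [-0.002, 0.001, -1.0]]
force: [0.2, -1.0, -2.9]
opening: 0.18
grasp_force: 30.0
```

apply_moves(
  plan="0 0 0.012 0 0 0;0 0 0 0 0 0;0 0 0 0 0 0",
)

```text
time_s: 37.47
position: [0.4301, 0.2881, 0.0623]
tcp_rot: [[0.981, -0.194, -0.001], [-0.194, -0.981, -0.0], [-0.001, 0.001, -1.0]]
force: [-0.6, -1.3, 0.8]
opening: 0.176
grasp_force: 30.0
```

Force turned from −3 to +0.8 N: the lid rests at its home height. Release and retreat.

apply_moves(
  plan="0 0 0 0 0 0;0 0 0 0 0 0;0 0 0 0 0 0;0 0 0 0 0 0;0 0 0 0 0 0",
  gripper=-0.1,
)

```text
time_s: 37.88
position: [0.4302, 0.2881, 0.0621]
tcp_rot: [[0.981, -0.194, -0.001], [-0.194, -0.981, -0.0], [-0.001, 0.001, -1.0]]
force: [0.2, -0.2, 0.2]
opening: 0.424
grasp_force: 0.0
```

apply_moves(
  plan="0 0 -0.1 0 0 0;0 0 -0.3 0 0 0;0 0 -0.6 0 0 0;0 0 -0.8 0 0 0;0 0 -0.8 0 0 0;0 0 -0.6 0 0 0;0 0 0 0 0 0;0 0 0 0 0 0;0 0 0 0 0 0",
)

```text
time_s: 38.63
position: [0.4295, 0.2878, 0.2216]
tcp_rot: [[0.981, -0.194, -0.003], [-0.194, -0.981, -0.001], [-0.003, 0.001, -1.0]]
force: [-0.2, -0.1, -0.2]
opening: 0.448
grasp_force: 0.0
```

```bash
python3 - <<'E'
from lid import *
s=snap("fin.png");g=cv2.GaussianBlur(cv2.cvtColor(cv2.imread("pics/raw_fin.png"),cv2.COLOR_BGR2GRAY),(3,3),0)
def prof(f,a,b,lab):
    T=np.linspace(a,b,int((b-a)*1000)+1);px=project("wrist",np.array([f(q) for q in T]),s)
    v=cv2.remap(g,px[None,:,0].astype(np.float32),px[None,:,1].astype(np.float32),cv2.INTER_LINEAR)[0].astype(float)
    d=np.abs(np.diff(v));k=d.argsort()[::-1][:4];print(lab,[(round(float(T[j]+T[j+1])*500,1),int(d[j])) for j in k])
for y in(-.06,-.03,.03,.06):prof(lambda q:BX([q,y,.068]),.085,.112,f"x {y}")
for x in(0.02,.05,.08):
    for sg in(1,-1):prof(lambda q:BX([x,sg*q,.068]),.065,.092,f"y{sg} x={x}")
for x in(0.02,.04):
    for sg in(1,-1):prof(lambda q:BX([x,sg*q,.090]),.0,.02,f"handle y{sg} x={x}")
prof(lambda q:BX([q,0,.09]),.035,.055,"handle end")
E
```

```text
x -0.06 [(98.0, 20), (99.0, 13), (96.9, 12), (100.1, 6)]
x -0.03 [(98.0, 26), (99.0, 21), (96.9, 11), (107.3, 8)]
x 0.03 [(98.0, 22), (99.0, 17), (96.9, 10), (104.2, 8)]
x 0.06 [(99.0, 24), (98.0, 17), (100.1, 10), (102.1, 9)]
y1 x=0.02 [(78.0, 13), (76.9, 10), (79.0, 9), (66.6, 7)]
y-1 x=0.02 [(85.2, 8), (86.3, 6), (84.2, 5), (68.6, 5)]
y1 x=0.05 [(78.0, 15), (79.0, 12), (76.9, 9), (66.6, 7)]
y-1 x=0.05 [(75.9, 10), (85.2, 9), (76.9, 9), (84.2, 8)]
y1 x=0.08 [(78.0, 18), (79.0, 14), (76.9, 12), (75.9, 5)]
y-1 x=0.08 [(76.9, 21), (75.9, 18), (74.9, 8), (73.8, 5)]
handle y1 x=0.02 [(8.5, 38), (9.5, 35), (5.5, 15), (7.5, 14)]
handle y-1 x=0.02 [(7.5, 48), (6.5, 31), (8.5, 23), (4.5, 15)]
handle y1 x=0.04 [(8.5, 40), (9.5, 31), (5.5, 17), (7.5, 15)]
handle y-1 x=0.04 [(7.5, 54), (8.5, 35), (6.5, 25), (4.5, 21)]
handle end [(46.1, 51), (47.1, 37), (45.0, 18), (42.9, 15)]
```

Lid edges lie at 98.5 mm and 78/77 mm from the box centre with no yaw and at home height: all in place.

```bash
python3 -c "
from rig import bot
print(bot.hand_in())"
```

```text
the job is handed in; nothing more can be done
None
```

I handed the job in at about 39 s: the candle lies in its compartment, the plane is sole down with its toe under the bar, and the lid is on; each was measured within about 1–2 mm of target, nothing was dropped, no verdict came back, and I did not check the other tools or the plotter afterwards.

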